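Set the cell block in the measuring stage and bring the pointer to the mark

ROBOT

A 7-joint arm with a two-finger parallel gripper is mounted at the origin on the work surface. World frame = base frame: x ahead of the robot, y to its left, z up, the work surface at z = 0. Lengths are in m, angles in rad, forces in N, time in s.
With the tool pointing down it reaches from about 0.4 to 0.875 m from the base axis. Payload 6.5 kg.
Tool frame: the origin (TCP) lies between the finger pads, 19 mm behind the fingertips; this is the grasp point; z points along the fingers, y is the line along which they close (so a half turn about z gives the same grasp; the last joint's range is limited). The gripper opens to 85 mm and grips with 20 to 120 N. Pads are 22 mm wide; open, the fingers measure 114 mm over their backs; the gripper's body (76 mm by 85 mm) begins 54 mm behind the grasp point. The pads swing forward as they close: fully open they stand 13 mm farther back than shut.
Start: joints at [-1.414, 0.536, -0.004, 1.538, 0.003, 1.067, -0.071], TCP at [0.144, 0.634, 0.25] pointing down, gripper open.
Joint ranges: [-2.7, 2.7], [-0.37, 2.16], [-1.27, 1.26], [0.24, 2.4], [-1.31, 4.45], [0.19, 1.91], [-2.76, 2.76]. Speed limits (rad/s): [2.39, 2.39, 3.14, 3.14, 3.14, 3.14, 3.14].

INTERFACE

Orientations are given as a rotation vector (axis times angle).
In Python, from workcell import ctrl gives the robot as it stands. The module is installed in compiled form; this text tells all that it offers.
- The arm moves only by the tool carry_out, never from a script. Its argument "moves" is a list of rows, each an object with "gripper": the opening, from 0 (shut) to 1 (fully open); "delta_pos": the shift along the tool's x, y, z as a fraction of full scale, a list of three; "turn": the turn about the tool's z as a fraction of full scale. A call has 1 to 5 rows; each row is the pose to reach, as a shift and turn from the pose commanded when the call began, along the tool's axes at that moment; what a row does not reach only later rows make up. Full scale, the value 1, is 0.6 m for a shift and 0.5 rad for a turn. A row lasts 1/10 s, in which the tool goes at most 50 mm and 8.59 degrees, less where a joint would pass 70% of its speed; a pose out of reach is approached as far as the arm can. A call with a number of a shift or a turn outside -1 to 1 is refused whole. A call with a gripper value outside its range is refused whole. The fingers move at their own pace and stop on an object; the grip force is fixed at half the most. Time passes only in rows, so rows that repeat a pose let the fingers close. It gives the time, the measured TCP pose, the force, the opening and the grip force at its end, in the units of the state.
- ctrl.read_state(): the state, without advancing time (a new reading comes with each control period).
- ctrl.read_camera(name): name is "side" or "top" or "wrist"; returns the picture (480x640x3 uint8, red, green, blue); there is no depth.
- ctrl.camera_info(name): a dict with "fx", "fy", "cx", "cy" (pixels), "world_from_camera" (4x4, takes a point from camera to world coordinates); the wrist camera has in their place "mount" (4x4, takes a point from camera to tool coordinates, whose origin is the TCP and whose axes are the flange's). Camera axes: x right, y up, looking along -z (the intrinsics and any distortion apply to the point x, -y, -z); pixel columns grow to the right and rows downward; lengths in m; the calibration is good to about 2 mm. A picture is of the moment at which its call begins: read the wrist's pose just before it. camera_info takes no time and is no camera call.
- ctrl.sign_off(): hands the job in; it is judged then, once.
The state is a dict: "time": time; "qpos": joint angles; "joint_vel": joint speeds; "joint_torque": joint torques, N m; "ee_pos": TCP position; "tcp_rot": TCP orientation; "ft_force": force on the tool from outside, world axes, zero at the start; "moment": the same for the moment, N m; "grip_width": finger opening in m; "finger_force": force on a finger pad.
Only numpy, scipy, OpenCV 4.12 (cv2) and the standard library are available. Lean on these libraries where they do the work, as an engineer would, in place of code of your own. Each camera call takes 0.05 s, during which the arm holds its last target. There are 200 camera calls.

TASK

Lift the tall cell block with the windows out of its rack, stand it upright on the open bench and let go, then take it again by its windowed faces and set it fully down in the stage's carriage between the two walls. Then turn the knob in small turns until the carriage's pointer lines up with the tip of the pointed rider, and let go of everything. Do not shove the carriage by hand, and leave the other block, the beaker, the jar and the spatula where they are.

Things in the scene. Friction and masses are not known exactly. Their poses are not given: they have to be found in the camera images.
- rack: Fixed white rack, 112 x 76 mm, two bays side by side along its x, centres at x = -24 and +24 mm. Origin: centre of underside. Bay floor 10 mm above the bench. Full-height walls at each bay's -x and +x (6 mm thick, 50 mm long, tops 76 mm above bench, 2 mm clear of the block), so a block can be gripped only on its y faces; in y only lips 6 mm high.
- cell_block: The cell block: the TALLER of two steel blocks, 38 (x) x 54 (y) x 62 mm (z), 0.2 to 0.4 kg; a glass window in both 54 mm wide faces (-x, +x), white stopper flush in its top. Origin: centre of underside, z up. Starts upright in either bay of the rack (random), axes along the rack's. The bench round x 0.50, y -0.16 m is free.
- blank_block: The blank, a bystander: plain steel block 38 x 54 x 40 mm, shorter, without windows, in the other bay of the rack. Origin: centre of underside.
- stage: Fixed cream base of the measuring stage, 180 x 285 x 12 mm, axes parallel to the carriage's. Origin: underside, below the middle of the carriage's travel. Scale bar along y at x = 100 mm carries the riders; these and the pointer rise at most 57 mm above the bench, at x = 30 to 113 mm. Knob axis at x = 0, y = 150 mm.
- carriage: Aluminium carriage of the stage; slides along its y, 42 mm either way of the middle; only the knob moves it (a push needs 20 N). Origin: centre of its cradle floor, 38 mm above bench, z up. Cradle walls at -y and +y: 58 mm apart inside, 44 mm long in x, tops 57 mm above floor, last 10 mm flared outward. At -x and +x only lips 6 mm high, 43 mm apart inside.
- cradle (a point): Same point as the carriage's origin, on the cradle floor. The cell block stands here with its underside on the floor and its x along the carriage's x (either way round). The walls leave 2 mm beside the block's y faces, so it can be set in only with the fingers on its x faces, 38 mm apart. Seated, its top is 100 mm above the bench.
- knob: Round fluted aluminium knob, vertical axis, 38 mm diameter, underside 37 mm and top 71 mm above bench, on the stage beyond the carriage's +y end. Origin: on the axis at its underside. Counterclockwise from above moves the carriage to its +y (towards the knob), 12 mm per radian; clockwise to -y. Torque about 0.25 N m; stays where left; no play.
- knob_grip (a point): Point on the knob's axis, 59 mm above the bench: the height for the TCP to grip the knob from above.
- pointer_tip (a point): Tip (3 mm wide) of the dark steel pointer that sticks out of the carriage on its +x side, away from the robot; 73 mm from the carriage's origin along x, 42 mm above the bench. Moves with the carriage. Starts within 6 mm of the middle of the travel.
- mark (a point): The mark: point of the pointed rider (fixed aluminium block on the scale bar, 30 mm wide, 18 mm high, whose end towards the carriage is a point, dark line on top). Axes parallel to the carriage's. Aligned, the pointer's tip stands 4 mm before it along x, with no offset along y. It is 18 to 28 mm to -y or to +y (random) of the middle of the travel.
- plain_rider: The other rider on the scale bar, fixed, same size but square-ended: not the mark. Origin: centre of underside.
- beaker: Bystander: empty glass beaker, 70 mm wide, 90 mm high. Origin: centre of underside.
- jar: Bystander: amber glass jar with black cap, 64 mm wide, 100 mm high. Origin: centre of underside.
- spatula: Bystander: wooden-handled spatula, 200 mm long, lying on the bench along its x. Origin: at its underside.
Things that resemble listed ones, but are neither listed nor needed, are in the scene too. What is shaped like the cell_block but brown or turquoise is not meant.

How it is judged:
On the way, in this order (a step that is already met when the one before it is completed fails the run):
1. the cell block stands upright on the open bench, let go (height (world z) of cell_block below 0.006 m and angle between cell_block's own z axis and vertical below 0.1 rad and linear speed of cell_block below 0.02 m/s and contact force between the fingers and cell_block below 0.2 N), for 0.2 s.
2. the cell block is fully down in the carriage's cradle, let go (horizontal distance between cell_block and carriage below 0.006 m and z of cell_block in the frame of carriage between -0.003 and 0.003 m and angle between cell_block's own z axis and vertical below 0.05 rad and angle between the x axis of cell_block and the x axis of carriage, either way round below 0.12 rad and contact force between the fingers and cell_block below 0.2 N), for 0.2 s.
3. the knob is gripped by the fingers (contact force between the fingers and knob above 2 N), for 0.2 s.
4. the pointer lines up with the mark within 2.5 mm, at rest (y of pointer_tip in the frame of mark between -0.0025 and 0.0025 m and linear speed of carriage below 0.004 m/s), for 0.2 s.
At the end, for the whole second after the job is handed in: The cell block is upright and fully down in the carriage's cradle (within 6 mm of its centre, 3 mm of its floor, 0.12 rad of its axes), the pointer tip is within 2.5 mm of the mark along the carriage's travel, all is at rest, and block and knob are released (all of step 2 and all of step 4 and linear speed of cell_block below 0.01 m/s and contact force between the fingers and knob below 0.2 N); the robot touches nothing.
It fails at once if the carriage is shoved by the fingers or the arm (over 15 N) (contact force between any of the fingers, the arm and carriage above 15 N).
It fails at once if the beaker is displaced by more than 25 mm (distance of beaker from where it was at the start of the episode above 0.025 m).
It fails at once if the jar is displaced by more than 25 mm (distance of jar from where it was at the start of the episode above 0.025 m).
It fails at once if the spatula is displaced by more than 25 mm (distance of spatula from where it was at the start of the episode above 0.025 m).
It fails at once if the blank block is displaced by more than 25 mm (distance of blank_block from where it was at the start of the episode above 0.025 m).
It also fails if it takes over 64 s, if anything falls off the work surface, if the arm or the gripper's body presses on something with over 40 N, if the wrist force passes 120 N, or if a joint passes its speed limit or range.

## Working session

There is one attempt and no reset: what is moved stays moved. The work goes in short steps, Python scripts to look and compute and a tool call to move; the robot and the scene stay as the last step left them, time stands still between calls to the robot, and variables do not carry over. Pictures are saved under pics/ and viewed, at most 10 in all, crops included, and the job is handed in when it is done.

Besides the shell and the picture viewer there is one more tool, called as name(argument=value, ...), one argument or row to a line, values as JSON. carry_out: Moves the arm, as the interface text tells. Shift numbers are shares of 0.6 m and turn numbers shares of 0.5 rad, none past 1 either way. Its arguments: {"type":"object","properties":{"moves":{"type":"array","items":{"type":"object","properties":{"gripper":{"type":"number"},"delta_pos":{"type":"array","items":{"type":"number","minimum":-1,"maximum":1}},"turn":{"type":"number","minimum":-1,"maximum":1}}}}},"required":["moves"]}

```bash
mkdir -p pics; cat > h.py <<'E'
import numpy as np, cv2
from scipy.spatial.transform import Rotation as R
from workcell import ctrl
def snap(n,f):
    s=ctrl.read_state(); im=ctrl.read_camera(n)
    cv2.imwrite('pics/'+f,cv2.cvtColor(im,cv2.COLOR_RGB2BGR)); return s,im
def W(n,s=None):
    c=ctrl.camera_info(n)
    if 'mount' in c:
        T=np.eye(4);T[:3,:3]=R.from_rotvec(s['tcp_rot']).as_matrix();T[:3,3]=s['ee_pos']
        return c,T@np.array(c['mount'])
    return c,np.array(c['world_from_camera'])
def und(c,px):
    K=np.array([[c['fx'],0,c['cx']],[0,c['fy'],c['cy']],[0,0,1.]])
    d=c.get('distortion',c.get('dist')); d=np.zeros(5) if d is None else np.array(d,float)
    return cv2.undistortPoints(np.array(px,float).reshape(-1,1,2),K,d).reshape(-1,2)
def ray(n,px,z,s=None):
    c,T=W(n,s); u=und(c,px); d=np.c_[u[:,0],-u[:,1],-np.ones(len(u))]@T[:3,:3].T
    o=T[:3,3]; t=(np.array(z)-o[2])/d[:,2]; return o+d*t[:,None]
def proj(n,P,s=None):
    c,T=W(n,s); q=(np.atleast_2d(P)-T[:3,3])@T[:3,:3]
    return np.c_[c['cx']+c['fx']*q[:,0]/-q[:,2], c['cy']-c['fy']*q[:,1]/-q[:,2]]
def plan(target,ang=0):
    s=ctrl.read_state();M=R.from_rotvec(s['tcp_rot']).as_matrix()
    return np.round(M.T@(np.array(target)-s['ee_pos'])/0.6,4)
E
python3 - <<'E'
from h import *
for n in('top','side','wrist'):
    print(n,ctrl.camera_info(n))
s,_=snap('top','top0.png');snap('side','side0.png')
print(s)
print(R.from_rotvec(s['tcp_rot']).as_matrix().round(3))
E
```

```text
top {'fx': 508.8197818233612, 'fy': 508.8197818233612, 'cx': 315.14912182551706, 'cy': 243.73750222129667, 'world_from_camera': array([[ 0.00380665,  0.99066333, -0.13627794,  0.42174549],
       [-0.99967986,  0.00717884,  0.02426201,  0.00151285],
       [ 0.0250138 ,  0.13614196,  0.9903735 ,  1.10762563],
       [ 0.        ,  0.        ,  0.        ,  1.        ]])}
side {'fx': 490.7815433900147, 'fy': 490.7815433900147, 'cx': 314.94725309116455, 'cy': 246.2628456238828, 'world_from_camera': array([[ 0.68738293,  0.55414804, -0.46949404,  0.02338841],
       [-0.72626276,  0.51832648, -0.4515308 , -0.53867851],
       [-0.00686371,  0.6513506 ,  0.75874586,  0.9225009 ],
       [ 0.        ,  0.        ,  0.        ,  1.        ]])}
wrist {'fx': 422.9794047950566, 'fy': 422.9794047950566, 'cx': 318.7089883644848, 'cy': 245.7777313251664, 'mount': array([[ 3.41099484e-04,  9.56027135e-01,  2.93278027e-01,
         7.39652869e-02],
       [ 9.99999911e-01, -2.53531615e-04, -3.36596475e-04,
        -4.57076136e-04],
       [-2.47440112e-04,  2.93278116e-01, -9.56027136e-01,
       
[... 178 characters left out ...]
3887032,  0.00260498,
        1.06734078, -0.07121967]), 'joint_vel': array([-0.00056378,  0.00043545,  0.00166507,  0.00059638,  0.00023311,
       -0.00149007, -0.00204162]), 'joint_torque': array([ 1.22202375e-03, -5.83419800e+01,  1.04964651e+00, -2.59093970e+01,
        1.24652259e-02,  9.93391295e-03,  4.66435338e-06]), 'ee_pos': array([0.14352641, 0.63332574, 0.24909287]), 'tcp_rot': array([-3.49202389e-01, -3.12207882e+00,  2.84643679e-03]), 'ft_force': array([ 0.4032432 , -0.36617772,  0.37851179]), 'moment': array([ 0.00859724, -0.03909968,  0.01234086]), 'finger_force': 0.0, 'grip_width': 0.08544858520635075}
[[-0.975  0.221 -0.   ]
 [ 0.221  0.975 -0.002]
 [-0.    -0.002 -1.   ]]
```

View pics/top0.png

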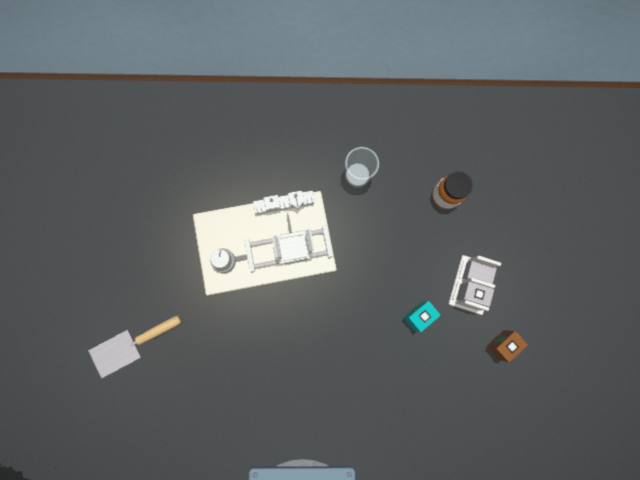

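View pics/side0.png

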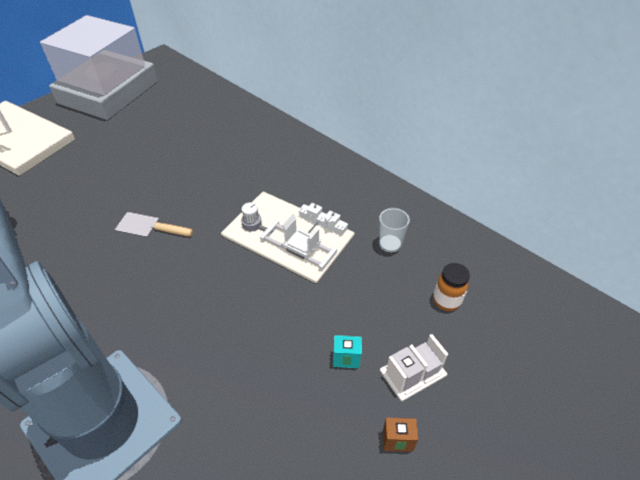

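The top view shows three blocks with a stopper: turquoise (424,316), brown (512,346), and a steel one in the rack at (480,294). The steel one fits the description, and the plain steel block at (481,271) is the blank. The stage is at (265,243), with its knob at (222,258), cradle at (293,247) and riders along (255–313, 203). Next I'll view an enlarged crop to confirm.

```bash
python3 - <<'E'
from h import *
a=cv2.imread('pics/top0.png')
r=cv2.resize(a[250:320,440:510],(400,400),interpolation=cv2.INTER_CUBIC)
g=cv2.resize(a[185:300,190:340],(400,307),interpolation=cv2.INTER_CUBIC)
g=np.vstack([g,np.zeros((93,400,3),np.uint8)])
cv2.imwrite('pics/c1.png',np.hstack([r,g]))
print(proj('top',[[0.5,-0.16,0]]))
print(ray('top',[[480,294],[481,271],[293,247],[222,258],[297,199],[270,203]],[.072,.05,.038,.071,.05,.05]).round(3))
E
```

```text
[[376.51308566 277.80843968]]
[[ 0.463 -0.361  0.072]
 [ 0.512 -0.373  0.05 ]
 [ 0.562  0.022  0.038]
 [ 0.534  0.166  0.071]
 [ 0.663  0.015  0.05 ]
 [ 0.654  0.072  0.05 ]]
```

View pics/c1.png

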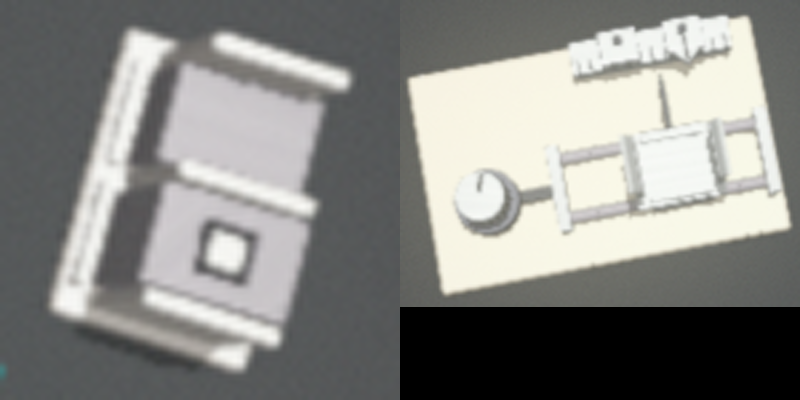

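The crop confirms it. The stoppered taller block sits in the robot-side bay, at px (480,294), and the pointed rider with the dark line is at px (296,198). The square-ended rider is at (271,201). I'll move over the stage for a wrist view on the way to the rack.

carry_out(
  moves=[
    {"gripper": 1, "delta_pos": [-0.29, -0.255, 0], "turn": 0},
    {"gripper": 1, "delta_pos": [-0.29, -0.255, 0], "turn": 0},
    {"gripper": 1, "delta_pos": [-0.29, -0.255, 0], "turn": 0},
    {"gripper": 1, "delta_pos": [-0.29, -0.255, 0], "turn": 0},
    {"gripper": 1, "delta_pos": [-0.29, -0.255, 0], "turn": 0},
  ],
)

```text
time: 0.6
ee_pos: [0.2819, 0.4424, 0.2497]
tcp_rot: [0.355, 3.121, -0.003]
ft_force: [0.2, 0.6, 0.5]
grip_width: 0.0854
finger_force: 0.0
```

carry_out(
  moves=[
    {"gripper": 1, "delta_pos": [-0.29, -0.255, 0], "turn": 0},
    {"gripper": 1, "delta_pos": [-0.29, -0.255, 0], "turn": 0},
    {"gripper": 1, "delta_pos": [-0.29, -0.255, 0], "turn": 0},
    {"gripper": 1, "delta_pos": [-0.29, -0.255, 0], "turn": 0},
    {"gripper": 1, "delta_pos": [-0.29, -0.255, 0], "turn": 0},
  ],
)

```text
time: 1.1
ee_pos: [0.4172, 0.2548, 0.2499]
tcp_rot: [0.355, 3.121, -0.002]
ft_force: [0.8, 1.2, -0.6]
grip_width: 0.0851
finger_force: 0.0
```

carry_out(
  moves=[
    {"gripper": 1, "delta_pos": [-0.29, -0.255, 0], "turn": 0},
    {"gripper": 1, "delta_pos": [-0.29, -0.255, 0], "turn": 0},
    {"gripper": 1, "delta_pos": [-0.29, -0.255, 0], "turn": 0},
    {"gripper": 1, "delta_pos": [-0.29, -0.255, 0], "turn": 0},
    {"gripper": 1, "delta_pos": [-0.29, -0.255, 0], "turn": 0},
  ],
)

```text
time: 1.6
ee_pos: [0.5528, 0.0668, 0.2499]
tcp_rot: [0.355, 3.121, -0.002]
ft_force: [0.2, 0.6, 1.4]
grip_width: 0.0854
finger_force: 0.0
```

```bash
python3 - <<'E'
from h import *
s,_=snap('wrist','w1.png')
import pickle;pickle.dump(s,open('s1.pkl','wb'))
print(s['time'],s['ee_pos'],s['tcp_rot'],s['qpos'],s['joint_vel'])
E
```

```text
1.6 [0.55278256 0.06681002 0.24992319] [ 3.54896947e-01  3.12076386e+00 -2.34020786e-03] [-0.40688043  0.38281528  0.26244771  1.80247295 -0.11569327  0.97107302
  1.2471419 ] [ 0.46564953  0.25156924  0.06390709 -0.34975934 -0.11862077  0.12704564
  0.57526061]
```

View pics/w1.png

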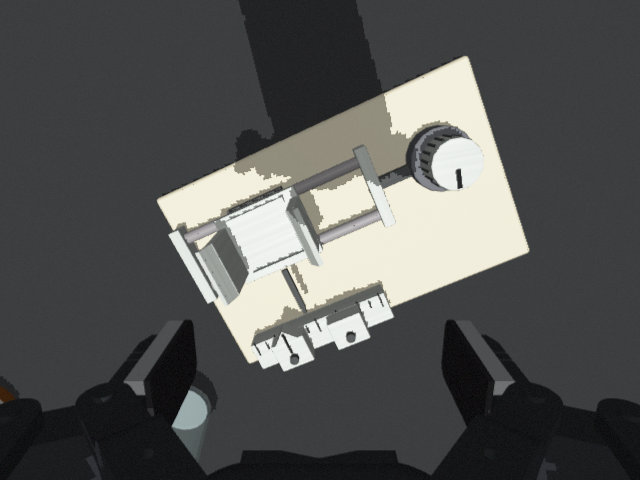

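The wrist view shows the base corners near (466,57), (528,251), (250,363) and (158,198). The knob top is at (457,165), the cradle floor near (265,235), the pointer tip near (305,310), and the pointed rider at (292,350) with its tip near (287,334). Next I'll measure the stage axes and the rack.

```bash
cat > m1.py <<'E'
from h import *
import pickle
s=pickle.load(open('s1.pkl','rb'))
def corners(m):
    cs,_=cv2.findContours(m,cv2.RETR_EXTERNAL,cv2.CHAIN_APPROX_NONE)
    c=cv2.convexHull(max(cs,key=cv2.contourArea))
    for e in np.arange(.01,.1,.005):
        p=cv2.approxPolyDP(c,e*cv2.arcLength(c,True),True)
        if len(p)<=4:break
    return p.reshape(-1,2).astype(float)
for n,f in(('top','top0.png'),('wrist','w1.png')):
    a=cv2.imread('pics/'+f);h=cv2.cvtColor(a,cv2.COLOR_BGR2HSV)
    m=((h[...,0]>15)&(h[...,0]<40)&(h[...,1]>12)&(h[...,1]<110)&(h[...,2]>90)).astype(np.uint8)
    if n=='top': m[:150]=0;m[:,:180]=0;m[:,345:]=0
    else: m[:40]=0;m[:,:150]=0;m[:,540:]=0;m[375:]=0
    m=cv2.morphologyEx(m,cv2.MORPH_OPEN,np.ones((3,3)))
    p=corners(m);P=ray(n,p,.012,s)
    print(n,p.tolist(),P[:,:2].round(4).tolist())
    e=np.roll(P,-1,0)-P;L=np.linalg.norm(e,axis=1);print(L.round(4),np.degrees(np.arctan2(e[:,1],e[:,0])).round(2),P.mean(0).round(4))
print(ray('wrist',[[457,165]],.071,s), ray('top',[[222,259]],.071))
# wrist: pointer tip, mark tip rough
print(ray('wrist',[[304,309],[287,334]],[.042,.042],s))
E
python3 m1.py
```

```text
top [[321.0, 192.0], [335.0, 271.0], [204.0, 294.0], [193.0, 213.0]] [[0.6878, -0.0378], [0.5134, -0.0685], [0.4625, 0.2115], [0.6382, 0.2412]]
[0.1771 0.2845 0.1781 0.2834] [-170.03  100.29    9.6   -79.92] [0.5755 0.0866 0.012 ]
wrist [[529.0, 251.0], [307.0, 312.0], [157.0, 199.0], [467.0, 56.0]] [[0.6359, 0.2406], [0.6498, 0.0325], [0.5163, -0.069], [0.4629, 0.2063]]
[0.2086 0.1678 0.2805 0.1763] [ -86.16 -142.75  100.96   11.21] [0.5662 0.1026 0.012 ]
[[0.53486742 0.17057535 0.071     ]] [[0.53159396 0.16601076 0.071     ]]
[[0.63246087 0.03485542 0.042     ]
 [0.65249036 0.01470675 0.042     ]]
```

carry_out(
  moves=[
    {"gripper": 1, "delta_pos": [-0.006, -0.37, 0], "turn": 0},
    {"gripper": 1, "delta_pos": [-0.006, -0.37, 0], "turn": 0},
    {"gripper": 1, "delta_pos": [-0.006, -0.37, 0], "turn": 0},
    {"gripper": 1, "delta_pos": [-0.006, -0.37, 0], "turn": 0},
    {"gripper": 1, "delta_pos": [-0.006, -0.37, 0], "turn": 0},
  ],
)

```text
time: 2.15
ee_pos: [0.5037, -0.1514, 0.25]
tcp_rot: [-0.358, -3.12, 0.003]
ft_force: [-0.5, -0.2, -0.3]
grip_width: 0.0854
finger_force: 0.0
```

carry_out(
  moves=[
    {"gripper": 1, "delta_pos": [-0.006, -0.36, 0], "turn": 0},
    {"gripper": 1, "delta_pos": [-0.006, -0.36, 0], "turn": 0},
    {"gripper": 1, "delta_pos": [-0.006, -0.36, 0], "turn": 0},
    {"gripper": 1, "delta_pos": [-0.006, -0.36, 0], "turn": 0},
    {"gripper": 1, "delta_pos": [-0.006, -0.36, 0], "turn": 0},
  ],
)

```text
time: 2.65
ee_pos: [0.4585, -0.3634, 0.2501]
tcp_rot: [-0.36, -3.12, 0.005]
ft_force: [0.6, -0.7, -0.4]
grip_width: 0.0857
finger_force: 0.0
```

carry_out(
  moves=[
    {"gripper": 1, "delta_pos": [0, 0, 0], "turn": 0},
    {"gripper": 1, "delta_pos": [0, 0, 0], "turn": 0},
    {"gripper": 1, "delta_pos": [0, 0, 0], "turn": 0},
  ],
)

```text
time: 2.95
ee_pos: [0.4626, -0.3554, 0.2497]
tcp_rot: [-0.344, -3.122, -0.003]
ft_force: [0.0, 0.8, -0.3]
grip_width: 0.0855
finger_force: 0.0
```

```bash
python3 - <<'E'
from h import *
s,_=snap('wrist','w2.png')
import pickle;pickle.dump(s,open('s2.pkl','wb'))
print(s['time'],s['ee_pos'],s['tcp_rot'],s['qpos'])
E
```

```text
2.95 [ 0.46259364 -0.35540678  0.2496786 ] [-3.44337021e-01 -3.12245517e+00 -2.52410328e-03] [ 0.27863358  0.44296114  0.40097572  1.7392901  -0.2015637   1.00084471
  2.10553765]
```

View pics/w2.png

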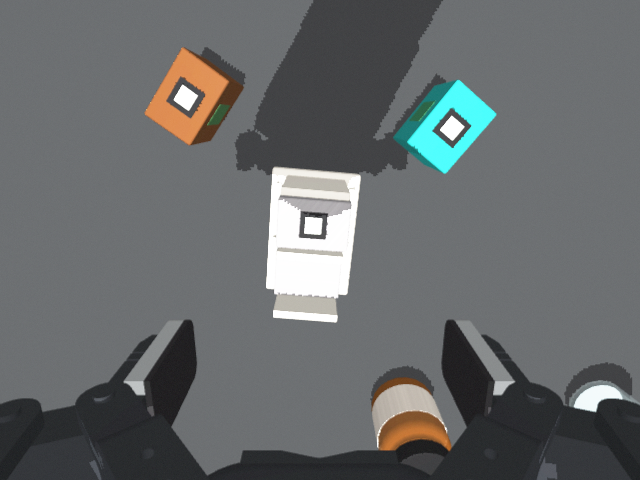

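The view shows the stopper at (313,225), rack base edges running from (275,168) to (267,290) on the left and (359,174) to (349,293) on the right, and the jar at (410,420), clear of the fingers.

```bash
python3 - <<'E'
from h import *
import pickle
s=pickle.load(open('s2.pkl','rb'))
a=cv2.imread('pics/w2.png');g=cv2.cvtColor(a,cv2.COLOR_BGR2GRAY)
# stopper: white blob within dark frame
d=(g[200:250,290:340]<90).astype(np.uint8)
cs,_=cv2.findContours(d,cv2.RETR_EXTERNAL,cv2.CHAIN_APPROX_NONE);c=max(cs,key=cv2.contourArea)
r=cv2.minAreaRect(c);ctr=np.array(r[0])+[290,200];print(r,ctr)
print('stopper',ray('wrist',[ctr],.072,s))
# rack outline edges
m=(g[160:325,255:370]>110).astype(np.uint8)
def fit(rows,side):
    p=[]
    for y in rows:
        x=np.flatnonzero(m[y-160]); p.append([255+(x[0] if side==0 else x[-1]),y])
    P=ray('wrist',p,.008,s);v=cv2.fitLine(P[:,:2].astype(np.float32),cv2.DIST_HUBER,0,.01,.01).ravel()
    return np.degrees(np.arctan2(v[1],v[0])),v[2:]
print(fit(range(185,285),0),fit(range(185,285),1))
M=R.from_rotvec(s['tcp_rot']).as_matrix();print('toolx',np.degrees(np.arctan2(M[1,0],M[0,0])))
# top view
t=cv2.cvtColor(cv2.imread('pics/top0.png'),cv2.COLOR_BGR2GRAY)
print('top stopper',ray('top',[[479.5,294]],.072))
E
```

```text
((23.218273162841797, 24.944162368774414), (25.93392562866211, 25.506444931030273), 4.085616588592529) [313.21827316 224.94416237]
stopper [[ 0.46405032 -0.3599429   0.072     ]]
(np.float32(-15.091987), array([ 0.47354516, -0.41612744], dtype=float32)) (np.float32(-10.571465), array([ 0.48088953, -0.3139288 ], dtype=float32))
toolx 167.41398514779578
top stopper [[ 0.4629808  -0.36029258  0.072     ]]
```

```bash
python3 - <<'E'
from h import *
import pickle
s=pickle.load(open('s2.pkl','rb'))
a=cv2.imread('pics/w2.png');g=cv2.cvtColor(a,cv2.COLOR_BGR2GRAY)
print(g[230,250:375:3])
m=(g>190)
for side in(0,1):
    p=[]
    for y in range(180,285,3):
        x=np.flatnonzero(m[y,255:370]); p.append([255+x[0 if side==0 else -1],y])
    P=ray('wrist',p,.008,s);v=cv2.fitLine(P[:,:2].astype(np.float32),cv2.DIST_HUBER,0,.01,.01).ravel()
    print(np.array(p)[::8].tolist(),np.degrees(np.arctan2(v[1],v[0])),v[2:])
# dark frame corner method
d=(g[200:250,290:340]<90).astype(np.uint8)
c=max(cv2.findContours(d,cv2.RETR_EXTERNAL,cv2.CHAIN_APPROX_NONE)[0],key=cv2.contourArea)
b=cv2.boxPoints(cv2.minAreaRect(c))+[290,200];P=ray('wrist',b,.072,s)
e=np.roll(P,-1,0)-P;print(np.degrees(np.arctan2(e[:,1],e[:,0])),np.linalg.norm(e,axis=1))
E
```

```text
[111 110 113 113 112 110 111 255 255 250 254 254 254 254 254 254 254  82
 234 255 255 255 255 255  84  82 254 254 254 254 255 255 254 255 255 115
 113 110 113 111 112 112]
[[272, 180], [270, 204], [269, 228], [268, 252], [267, 276]] -17.565315 [ 0.477104   -0.40422478]
[[360, 180], [357, 204], [354, 228], [351, 252], [349, 276]] -17.356773 [ 0.50203276 -0.33294153]
[ 162.73849203   73.23811134  -16.23584847 -106.84511779] [0.01928223 0.01886487 0.01931022 0.01921032]
```

carry_out(
  moves=[
    {"gripper": 1, "delta_pos": [-0.004, -0.007, 0.05], "turn": 0.168},
    {"gripper": 1, "delta_pos": [-0.004, -0.007, 0.12], "turn": 0.168},
    {"gripper": 1, "delta_pos": [-0.004, -0.007, 0.18], "turn": 0.168},
    {"gripper": 1, "delta_pos": [-0.004, -0.007, 0.22], "turn": 0.168},
    {"gripper": 1, "delta_pos": [-0.004, -0.007, 0.22], "turn": 0.168},
  ],
)

```text
time: 3.5
ee_pos: [0.4618, -0.3593, 0.1148]
tcp_rot: [-0.476, -3.1, -0.005]
ft_force: [0.0, 0.1, -0.0]
grip_width: 0.0852
finger_force: 0.0
```

carry_out(
  moves=[
    {"gripper": 1, "delta_pos": [0, 0, 0], "turn": 0},
    {"gripper": 1, "delta_pos": [0, 0, 0], "turn": 0},
  ],
)

```text
time: 3.7
ee_pos: [0.4643, -0.3628, 0.1198]
tcp_rot: [0.478, 3.102, -0.002]
ft_force: [-0.4, -1.0, 0.4]
grip_width: 0.0853
finger_force: 0.0
```

```bash
python3 - <<'E'
from h import *
s=ctrl.read_state();M=R.from_rotvec(s['tcp_rot']).as_matrix()
print(s['ee_pos'],'tooly',np.degrees(np.arctan2(M[1,1],M[0,1])),M[2],plan([.464,-.360,.045]))
E
```

```text
[ 0.46427702 -0.36277343  0.11978654] tooly 72.46921589919124 [-2.86474909e-03 -6.25827522e-04 -9.99995701e-01] [0.0022 0.0043 0.1246]
```

carry_out(
  moves=[
    {"gripper": 1, "delta_pos": [0.002, 0.004, 0.06], "turn": 0},
    {"gripper": 1, "delta_pos": [0.002, 0.004, 0.124], "turn": 0},
    {"gripper": 1, "delta_pos": [0.002, 0.004, 0.124], "turn": 0},
    {"gripper": 1, "delta_pos": [0.002, 0.004, 0.124], "turn": 0},
  ],
)

```text
time: 4.1
ee_pos: [0.4631, -0.3603, 0.045]
tcp_rot: [0.48, 3.104, -0.001]
ft_force: [-0.8, 0.2, -0.0]
grip_width: 0.0853
finger_force: 0.0
```

carry_out(
  moves=[
    {"gripper": 0, "delta_pos": [0, 0, 0], "turn": 0},
    {"gripper": 0, "delta_pos": [0, 0, 0], "turn": 0},
    {"gripper": 0, "delta_pos": [0, 0, 0], "turn": 0},
    {"gripper": 0, "delta_pos": [0, 0, 0], "turn": 0},
    {"gripper": 0, "delta_pos": [0, 0, 0], "turn": 0},
  ],
)

```text
time: 4.6
ee_pos: [0.4639, -0.3607, 0.0458]
tcp_rot: [0.479, 3.101, -0.002]
ft_force: [-0.5, 1.2, 8.3]
grip_width: 0.0534
finger_force: 64.6
```

carry_out(
  moves=[
    {"gripper": 0, "delta_pos": [0, 0, 0], "turn": 0},
    {"gripper": 0, "delta_pos": [0, 0, 0], "turn": 0},
  ],
)

```text
time: 4.8
ee_pos: [0.4639, -0.3607, 0.0458]
tcp_rot: [0.479, 3.101, -0.002]
ft_force: [-0.9, 1.4, 8.8]
grip_width: 0.0533
finger_force: 64.6
```

carry_out(
  moves=[
    {"gripper": 0, "delta_pos": [0, 0, -0.05], "turn": 0},
    {"gripper": 0, "delta_pos": [0, 0, -0.12], "turn": 0},
    {"gripper": 0, "delta_pos": [0, 0, -0.18], "turn": 0},
    {"gripper": 0, "delta_pos": [0, 0, -0.18], "turn": 0},
  ],
)

```text
time: 5.2
ee_pos: [0.4652, -0.3622, 0.1572]
tcp_rot: [0.479, 3.096, -0.006]
ft_force: [0.9, -0.5, -3.5]
grip_width: 0.0537
finger_force: 67.7
```

carry_out(
  moves=[
    {"gripper": 0, "delta_pos": [0.009, 0.07, 0], "turn": 0},
    {"gripper": 0, "delta_pos": [0.018, 0.14, 0], "turn": 0},
    {"gripper": 0, "delta_pos": [0.027, 0.21, 0], "turn": 0},
    {"gripper": 0, "delta_pos": [0.036, 0.28, 0], "turn": 0},
    {"gripper": 0, "delta_pos": [0.044, 0.34, 0], "turn": 0},
  ],
)

```text
time: 5.7
ee_pos: [0.4985, -0.1545, 0.151]
tcp_rot: [-0.478, -3.104, -0.001]
ft_force: [-0.1, 0.5, -3.6]
grip_width: 0.0537
finger_force: 67.3
```

carry_out(
  moves=[
    {"gripper": 0, "delta_pos": [0, 0, 0.06], "turn": 0},
    {"gripper": 0, "delta_pos": [0, 0, 0.12], "turn": 0},
    {"gripper": 0, "delta_pos": [0, 0, 0.15], "turn": 0},
    {"gripper": 0, "delta_pos": [0, 0, 0.15], "turn": 0},
    {"gripper": 0, "delta_pos": [0, 0, 0.15], "turn": 0},
  ],
)

```text
time: 6.2
ee_pos: [0.4987, -0.1575, 0.0616]
tcp_rot: [-0.48, -3.104, 0.0]
ft_force: [0.4, -0.2, -2.2]
grip_width: 0.054
finger_force: 67.2
```

```bash
python3 - <<'E'
from h import *
s=ctrl.read_state();M=R.from_rotvec(s['tcp_rot']).as_matrix()
print(s['ee_pos'],s['grip_width'],s['ft_force'],'tooly',np.degrees(np.arctan2(M[1,1],M[0,1])),M[2],s['qpos'])
E
```

```text
[ 0.49873542 -0.15752148  0.06163539] 0.05403968529082923 [ 0.38803487 -0.21264092 -2.15427509] tooly 72.40558376592502 [ 6.41071658e-04 -2.25683945e-04 -9.99999769e-01] [-0.01180599  0.63641188  0.29846744  1.99798454 -0.33769387  0.55501837
  1.78460313]
```

carry_out(
  moves=[
    {"gripper": 0, "delta_pos": [0, 0, 0.025], "turn": 0},
    {"gripper": 0, "delta_pos": [0, 0, 0.041], "turn": 0},
    {"gripper": 0, "delta_pos": [0, 0, 0.041], "turn": 0},
    {"gripper": 0, "delta_pos": [0, 0, 0.041], "turn": 0},
  ],
)

```text
time: 6.6
ee_pos: [0.4989, -0.1574, 0.0368]
tcp_rot: [-0.48, -3.104, -0.0]
ft_force: [-1.0, -0.1, -2.9]
grip_width: 0.0535
finger_force: 67.5
```

carry_out(
  moves=[
    {"gripper": 1, "delta_pos": [0, 0, 0], "turn": 0},
    {"gripper": 1, "delta_pos": [0, 0, 0], "turn": 0},
    {"gripper": 1, "delta_pos": [0, 0, 0], "turn": 0},
    {"gripper": 1, "delta_pos": [0, 0, 0], "turn": 0},
    {"gripper": 1, "delta_pos": [0, 0, 0], "turn": 0},
  ],
)

```text
time: 7.1
ee_pos: [0.4991, -0.1574, 0.0372]
tcp_rot: [0.48, 3.104, 0.0]
ft_force: [0.7, 0.0, 0.2]
grip_width: 0.0857
finger_force: 0.0
```

carry_out(
  moves=[
    {"gripper": 1, "delta_pos": [0, 0, -0.06], "turn": 0},
    {"gripper": 1, "delta_pos": [0, 0, -0.13], "turn": 0},
    {"gripper": 1, "delta_pos": [0, 0, -0.19], "turn": 0},
    {"gripper": 1, "delta_pos": [0, 0, -0.23], "turn": 0.2},
    {"gripper": 1, "delta_pos": [0, 0, -0.23], "turn": 0.4},
  ],
)

```text
time: 7.6
ee_pos: [0.5012, -0.158, 0.1785]
tcp_rot: [0.792, 3.033, 0.002]
ft_force: [0.2, -0.8, -1.6]
grip_width: 0.0853
finger_force: 0.0
```

carry_out(
  moves=[
    {"gripper": 1, "delta_pos": [0, 0, 0], "turn": 0.25},
    {"gripper": 1, "delta_pos": [0, 0, 0], "turn": 0.5},
    {"gripper": 1, "delta_pos": [0, 0, 0], "turn": 0.75},
    {"gripper": 1, "delta_pos": [0, 0, 0], "turn": 1},
    {"gripper": 1, "delta_pos": [0, 0, 0], "turn": 1},
  ],
)

```text
time: 8.1
ee_pos: [0.4989, -0.1572, 0.1749]
tcp_rot: [-1.517, -2.751, 0.001]
ft_force: [-0.6, 0.3, -0.6]
grip_width: 0.0852
finger_force: 0.0
```

carry_out(
  moves=[
    {"gripper": 1, "delta_pos": [0, 0, 0], "turn": 0.25},
    {"gripper": 1, "delta_pos": [0, 0, 0], "turn": 0.5},
    {"gripper": 1, "delta_pos": [0, 0, 0], "turn": 0.75},
    {"gripper": 1, "delta_pos": [0, 0, 0], "turn": 1},
    {"gripper": 1, "delta_pos": [0, 0, 0], "turn": 1},
  ],
)

```text
time: 8.6
ee_pos: [0.4989, -0.1573, 0.1749]
tcp_rot: [-2.147, -2.294, 0.001]
ft_force: [0.2, -0.1, -0.4]
grip_width: 0.0854
finger_force: 0.0
```

carry_out(
  moves=[
    {"gripper": 1, "delta_pos": [0, 0, 0], "turn": 0.25},
    {"gripper": 1, "delta_pos": [0, 0, 0], "turn": 0.5},
    {"gripper": 1, "delta_pos": [0, 0, 0], "turn": 0.74},
    {"gripper": 1, "delta_pos": [0, 0, 0], "turn": 0.74},
    {"gripper": 1, "delta_pos": [0, 0, 0], "turn": 0.74},
  ],
)

```text
time: 9.1
ee_pos: [0.499, -0.1573, 0.175]
tcp_rot: [-2.528, -1.865, 0.0]
ft_force: [0.0, -0.1, -0.3]
grip_width: 0.0854
finger_force: 0.0
```

```bash
python3 - <<'E'
from h import *
s,_=snap('wrist','w3.png')
import pickle;pickle.dump(s,open('s3.pkl','wb'))
M=R.from_rotvec(s['tcp_rot']).as_matrix()
print(s['time'],s['ee_pos'],'tooly',np.degrees(np.arctan2(M[1,1],M[0,1])),s['qpos'])
E
```

```text
9.1 [ 0.49895215 -0.15731396  0.1749514 ] tooly -17.172087115255433 [-0.38772427  0.54315654  0.8032409   1.9704859  -0.52022615  0.84512611
  0.40162074]
```

View pics/w3.png

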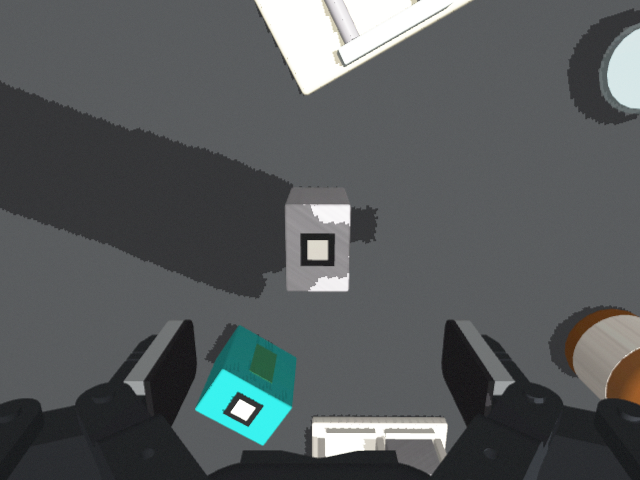

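The block stands upright on the open bench with its stopper at (317,249), and its windowed faces are lined up with the fingers' closing line (±tool y). The clear space around it is free of obstructions.

```bash
python3 - <<'E'
from h import *
import pickle
s=pickle.load(open('s3.pkl','rb'))
g=cv2.cvtColor(cv2.imread('pics/w3.png'),cv2.COLOR_BGR2GRAY)
d=(g[225:275,293:343]<60).astype(np.uint8)
c=max(cv2.findContours(d,cv2.RETR_EXTERNAL,cv2.CHAIN_APPROX_NONE)[0],key=cv2.contourArea)
r=cv2.minAreaRect(c);b=cv2.boxPoints(r)+[293,225];P=ray('wrist',b,.062,s)
e=np.roll(P,-1,0)-P;print(r,P.mean(0),np.degrees(np.arctan2(e[:,1],e[:,0])),np.linalg.norm(e,axis=1))
t=P.mean(0);t[2]=.046;print(plan(t))
E
```

```text
((24.5, 24.5), (31.0, 33.0), 90.0) [ 0.49897476 -0.15783827  0.062     ] [ -17.15176925 -106.54570369  162.84845219   72.14469665] [0.01914418 0.01907597 0.01958019 0.01907642]
[-0.0008  0.0003  0.215 ]
```

carry_out(
  moves=[
    {"gripper": 1, "delta_pos": [-0.001, 0, 0.07], "turn": 0},
    {"gripper": 1, "delta_pos": [-0.001, 0, 0.14], "turn": 0},
    {"gripper": 1, "delta_pos": [-0.001, 0, 0.2], "turn": 0},
    {"gripper": 1, "delta_pos": [-0.001, 0, 0.215], "turn": 0},
    {"gripper": 1, "delta_pos": [-0.001, 0, 0.215], "turn": 0},
  ],
)

```text
time: 9.65
ee_pos: [0.4982, -0.158, 0.0455]
tcp_rot: [-2.531, -1.858, 0.002]
ft_force: [-0.7, 0.7, 0.2]
grip_width: 0.0852
finger_force: 0.0
```

carry_out(
  moves=[
    {"gripper": 1, "delta_pos": [0, 0, 0], "turn": 0},
    {"gripper": 0, "delta_pos": [0, 0, 0], "turn": 0},
    {"gripper": 0, "delta_pos": [0, 0, 0], "turn": 0},
    {"gripper": 0, "delta_pos": [0, 0, 0], "turn": 0},
    {"gripper": 0, "delta_pos": [0, 0, 0], "turn": 0},
  ],
)

```text
time: 10.15
ee_pos: [0.4991, -0.1578, 0.0468]
tcp_rot: [2.534, 1.857, 0.002]
ft_force: [-1.4, 1.9, 7.8]
grip_width: 0.0375
finger_force: 61.2
```

carry_out(
  moves=[
    {"gripper": 0, "delta_pos": [0, 0, 0], "turn": 0},
    {"gripper": 0, "delta_pos": [0, 0, 0], "turn": 0},
    {"gripper": 0, "delta_pos": [0, 0, 0], "turn": 0},
  ],
)

```text
time: 10.45
ee_pos: [0.4991, -0.1578, 0.0468]
tcp_rot: [-2.534, -1.857, -0.002]
ft_force: [-1.7, 1.1, 7.0]
grip_width: 0.0371
finger_force: 61.2
```

```bash
python3 - <<'E'
from h import *
s=ctrl.read_state();M=R.from_rotvec(s['tcp_rot']).as_matrix()
print(s['ee_pos'],s['grip_width'],s['ft_force'],'tooly',np.degrees(np.arctan2(M[1,1],M[0,1])),M[2],s['qpos'])
E
```

```text
[ 0.49913306 -0.15778405  0.04683509] 0.03712480024492752 [-1.74174675  1.14175888  6.97901399] tooly -17.516629862460384 [ 8.40960029e-04  5.91994264e-04 -9.99999471e-01] [-0.23292517  0.73969714  0.59954853  2.01178625 -0.72545603  0.6118521
  0.55651015]
```

carry_out(
  moves=[
    {"gripper": 0, "delta_pos": [0, 0, -0.06], "turn": 0},
    {"gripper": 0, "delta_pos": [0, 0, -0.14], "turn": 0},
    {"gripper": 0, "delta_pos": [0, 0, -0.22], "turn": 0},
    {"gripper": 0, "delta_pos": [0, 0, -0.288], "turn": 0},
    {"gripper": 0, "delta_pos": [0, 0, -0.288], "turn": 0},
  ],
)

```text
time: 10.95
ee_pos: [0.5014, -0.1592, 0.2235]
tcp_rot: [2.529, 1.853, 0.01]
ft_force: [1.2, -0.5, -2.9]
grip_width: 0.0372
finger_force: 62.3
```

carry_out(
  moves=[
    {"gripper": 0, "delta_pos": [0.04, 0.02, 0], "turn": -0.24},
    {"gripper": 0, "delta_pos": [0.08, 0.04, 0], "turn": -0.48},
    {"gripper": 0, "delta_pos": [0.12, 0.06, 0], "turn": -0.72},
    {"gripper": 0, "delta_pos": [0.166, 0.082, 0], "turn": -0.96},
    {"gripper": 0, "delta_pos": [0.166, 0.082, 0], "turn": -0.96},
  ],
)

```text
time: 11.45
ee_pos: [0.5777, -0.0727, 0.2172]
tcp_rot: [-2.007, -2.414, -0.003]
ft_force: [0.6, 0.4, -3.3]
grip_width: 0.0374
finger_force: 62.0
```

carry_out(
  moves=[
    {"gripper": 0, "delta_pos": [0, 0, 0], "turn": 0},
    {"gripper": 0, "delta_pos": [0, 0, 0], "turn": 0},
    {"gripper": 0, "delta_pos": [0, 0, 0], "turn": 0},
  ],
)

```text
time: 11.75
ee_pos: [0.5748, -0.0788, 0.2184]
tcp_rot: [-2.022, -2.403, 0.001]
ft_force: [0.1, 0.2, -3.1]
grip_width: 0.0373
finger_force: 62.0
```

```bash
python3 - <<'E'
from h import *
s,_=snap('wrist','w4.png')
import pickle;pickle.dump(s,open('s4.pkl','wb'))
M=R.from_rotvec(s['tcp_rot']).as_matrix()
print(s['time'],s['ee_pos'],s['grip_width'],'tooly',np.degrees(np.arctan2(M[1,1],M[0,1])),M[2],s['qpos'])
E
```

```text
11.75 [ 0.57479669 -0.07878896  0.21843979] 0.03728959397236329 tooly 9.840050031595728 [-1.10154856e-04 -1.03094387e-03 -9.99999463e-01] [-0.45595165  0.54062514  0.71007539  1.78824631 -0.41834681  0.96986245
  0.59756425]
```

View pics/w4.png

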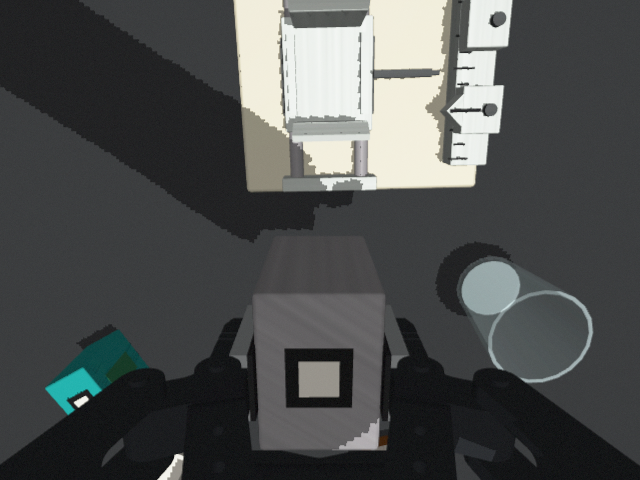

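The view shows the cradle at (328,70), the pointer tip near (440,73), the pointed rider's tip near (443,109), the base edge along (248,191)–(475,185), and the block held straight. I'll enlarge the stage part.

```bash
python3 - <<'E'
import cv2
a=cv2.imread('pics/w4.png')[0:200,230:496]
cv2.imwrite('pics/c4.png',cv2.resize(a,None,fx=3,fy=3,interpolation=cv2.INTER_NEAREST))
E
```

```text
(no output)
```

View pics/c4.png

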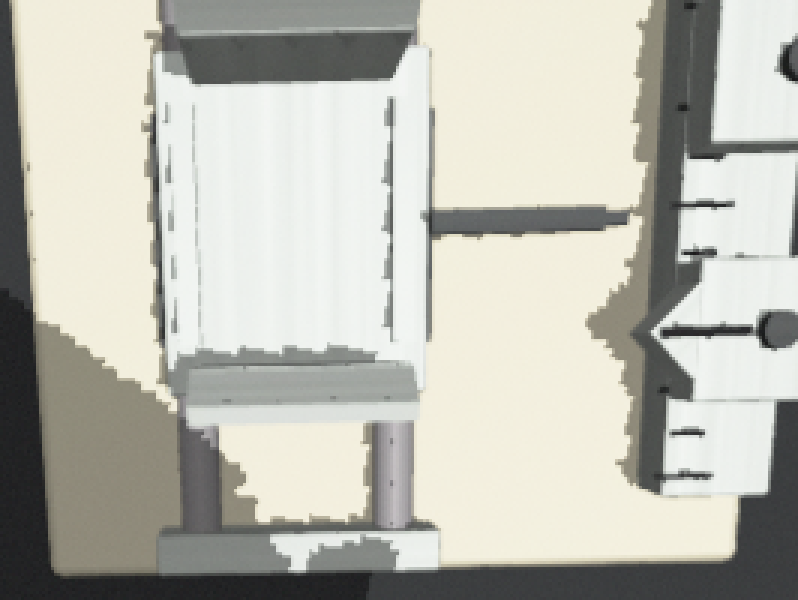

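```bash
cat > m4.py <<'E'
from h import *
import pickle
s=pickle.load(open('s4.pkl','rb'))
def P(c,z): return ray('wrist',[[230+c[0]/3,c[1]/3]],z,s)[0]
# base edges z=.012
L=[P((18,60),.012),P((52,570),.012)];B=[P((60,573),.012),P((730,560),.012)]
for q in(L,B):
    d=q[1]-q[0];print('edge',np.degrees(np.arctan2(d[1],d[0])).round(2))
th=np.radians(10.0)
f=lambda p:np.array([[np.cos(th),np.sin(th)],[-np.sin(th),np.cos(th)]])@np.array(p[:2])
for name,c,z in[('lipL floor',(196,200),.038),('lipL top out?',(160,200),.044),('lipL dash',(171,200),.044),('lipR floor',(391,200),.038),('lipR top out',(430,200),.044),
 ('wall+y floor',(295,81),.038),('wall+y top',(295,33),.095),('wall-y bend',(300,366),.085),('wall-y top in',(300,404),.095),('wall-y top out',(300,420),.095),('ptip',(628,217),.042),('mark',(660,331),.048),('mark@.042',(635,333),.042),('base L',(36,300),.012),('base B',(395,567),.012)]:
    p=P(c,z);print(name,p.round(4),f(p).round(4))
print('knob',f([.533,.168]),'tcp',f(s['ee_pos']),'cam',f(W('wrist',s)[1][:3,3]))
E
python3 m4.py
```

```text
edge -79.17
edge 10.98
lipL floor [0.5419 0.0226 0.038 ] [ 0.5376 -0.0718]
lipL top out? [0.5346 0.0207 0.044 ] [ 0.53   -0.0724]
lipL dash [0.5369 0.0211 0.044 ] [ 0.5324 -0.0724]
lipR floor [0.5845 0.03   0.038 ] [ 0.5808 -0.0719]
lipR top out [0.5924 0.0308 0.044 ] [ 0.5888 -0.0726]
wall+y floor [0.5593 0.0498 0.038 ] [ 0.5594 -0.0481]
wall+y top [0.5586 0.0468 0.095 ] [ 0.5583 -0.0509]
wall-y bend [ 0.5697 -0.0078  0.085 ] [ 0.5597 -0.1066]
wall-y top in [ 0.5706 -0.0145  0.095 ] [ 0.5595 -0.1134]
wall-y top out [ 0.5712 -0.0174  0.095 ] [ 0.5595 -0.1163]
ptip [0.6362 0.0351 0.042 ] [ 0.6326 -0.076 ]
mark [0.6476 0.0128 0.048 ] [ 0.64   -0.0999]
mark@.042 [0.6439 0.0117 0.042 ] [ 0.6362 -0.1002]
base L [ 0.5048 -0.0042  0.012 ] [ 0.4964 -0.0918]
base B [ 0.6051 -0.0538  0.012 ] [ 0.5866 -0.1581]
knob [0.55407543 0.07289322] tcp [ 0.55238268 -0.17740438] cam [ 0.55329654 -0.10334514]
```

carry_out(
  moves=[
    {"gripper": 0, "delta_pos": [0.06, 0.004, 0], "turn": -0.03},
    {"gripper": 0, "delta_pos": [0.12, 0.008, 0], "turn": -0.033},
    {"gripper": 0, "delta_pos": [0.167, 0.011, 0.03], "turn": -0.033},
    {"gripper": 0, "delta_pos": [0.167, 0.011, 0.08], "turn": -0.033},
    {"gripper": 0, "delta_pos": [0.167, 0.011, 0.1], "turn": -0.033},
  ],
)

```text
time: 12.3
ee_pos: [0.5632, 0.0229, 0.1567]
tcp_rot: [-1.997, -2.422, 0.004]
ft_force: [-1.2, -1.0, -2.8]
grip_width: 0.0376
finger_force: 61.9
```

carry_out(
  moves=[
    {"gripper": 0, "delta_pos": [0, 0, 0], "turn": 0},
    {"gripper": 0, "delta_pos": [0, 0, 0], "turn": 0},
    {"gripper": 0, "delta_pos": [0, 0, 0], "turn": 0},
  ],
)

```text
time: 12.6
ee_pos: [0.5659, 0.0209, 0.1601]
tcp_rot: [2.001, 2.419, 0.002]
ft_force: [0.0, -0.2, -3.4]
grip_width: 0.0371
finger_force: 61.9
```

```bash
cat > st.py <<'E'
from h import *
import sys
s=ctrl.read_state();M=R.from_rotvec(s['tcp_rot']).as_matrix()
print(s['time'],s['ee_pos'].round(4),s['grip_width'],s['finger_force'],s['ft_force'].round(2),'tooly',np.degrees(np.arctan2(M[1,1],M[0,1])).round(2),M[2].round(4),s['qpos'].round(2),s['joint_vel'].round(2))
if len(sys.argv)>3: print(plan([float(v) for v in sys.argv[1:4]]))
E
python3 st.py .5641 .0211 .0848; python3 -c "
from h import *
snap('side','side5.png');snap('wrist','w5.png')"
```

```text
12.6 [0.5659 0.0209 0.1601] 0.037054406370426056 61.87648415565491 [ 0.03 -0.19 -3.35] tooly 10.82 [-6.0e-04  2.3e-03 -1.0e+00] [-0.6   0.59  0.65  1.87 -0.47  0.84  0.49] [-0.01 -0.   -0.01 -0.   -0.   -0.    0.  ]
[ 0.0009 -0.0032  0.1256]
```

carry_out(
  moves=[
    {"gripper": 0, "delta_pos": [0.001, -0.003, 0.01], "turn": 0},
    {"gripper": 0, "delta_pos": [0.001, -0.003, 0.03], "turn": 0},
    {"gripper": 0, "delta_pos": [0.001, -0.003, 0.05], "turn": 0},
    {"gripper": 0, "delta_pos": [0.001, -0.003, 0.07], "turn": 0},
    {"gripper": 0, "delta_pos": [0.001, -0.003, 0.08], "turn": 0},
  ],
)

```text
time: 13.2
ee_pos: [0.562, 0.0223, 0.1089]
tcp_rot: [-1.999, -2.421, 0.003]
ft_force: [-0.4, 0.4, -3.8]
grip_width: 0.0371
finger_force: 61.9
```

carry_out(
  moves=[
    {"gripper": 0, "delta_pos": [0, 0, 0], "turn": 0},
    {"gripper": 0, "delta_pos": [0, 0, 0], "turn": 0},
  ],
)

```text
time: 13.4
ee_pos: [0.5631, 0.0221, 0.1108]
tcp_rot: [2.0, 2.422, -0.0]
ft_force: [0.9, -0.0, -4.0]
grip_width: 0.0368
finger_force: 61.9
```

```bash
python3 st.py .5641 .0211 .0848
```

```text
13.4 [0.5631 0.0221 0.1108] 0.03684928744375203 61.902709007263184 [ 0.93 -0.01 -3.97] tooly 10.91 [-2.e-04  0.e+00 -1.e+00] [-0.56  0.66  0.6   1.89 -0.53  0.75  0.53] [-0.   -0.01  0.01 -0.    0.    0.   -0.  ]
[-0.002   0.0012  0.0433]
```

carry_out(
  moves=[
    {"gripper": 0, "delta_pos": [-0.001, 0.001, 0.015], "turn": 0},
    {"gripper": 0, "delta_pos": [-0.002, 0.001, 0.03], "turn": 0},
    {"gripper": 0, "delta_pos": [-0.002, 0.001, 0.04], "turn": 0},
    {"gripper": 0, "delta_pos": [-0.002, 0.001, 0.04], "turn": 0},
    {"gripper": 0, "delta_pos": [-0.002, 0.001, 0.04], "turn": 0},
  ],
)

```text
time: 13.9
ee_pos: [0.5637, 0.0211, 0.0866]
tcp_rot: [-2.0, -2.422, 0.001]
ft_force: [-0.4, -0.1, -2.9]
grip_width: 0.0368
finger_force: 62.0
```

```bash
python3 st.py .5641 .0211 .0848
```

```text
13.9 [0.5637 0.0211 0.0866] 0.036786315705248346 61.96790814399719 [-0.38 -0.07 -2.89] tooly 10.91 [-1.e-04 -4.e-04 -1.e+00] [-0.53  0.7   0.57  1.9  -0.56  0.71  0.55] [-0.   -0.01  0.01 -0.    0.   -0.    0.  ]
[-0.0002  0.0006  0.003 ]
```

carry_out(
  moves=[
    {"gripper": 0, "delta_pos": [0, 0, 0.003], "turn": 0},
    {"gripper": 0, "delta_pos": [0, 0, 0.003], "turn": 0},
    {"gripper": 0, "delta_pos": [0, 0, 0.003], "turn": 0},
  ],
)

```text
time: 14.2
ee_pos: [0.5639, 0.0213, 0.0851]
tcp_rot: [2.0, 2.423, 0.0]
ft_force: [0.9, -0.3, -3.8]
grip_width: 0.0375
finger_force: 62.0
```

carry_out(
  moves=[
    {"gripper": 1, "delta_pos": [0, 0, 0], "turn": 0},
    {"gripper": 1, "delta_pos": [0, 0, 0], "turn": 0},
    {"gripper": 1, "delta_pos": [0, 0, 0], "turn": 0},
    {"gripper": 1, "delta_pos": [0, 0, 0], "turn": 0},
    {"gripper": 1, "delta_pos": [0, 0, 0], "turn": 0},
  ],
)

```text
time: 14.7
ee_pos: [0.5639, 0.0213, 0.0851]
tcp_rot: [2.0, 2.423, 0.0]
ft_force: [-0.7, -0.4, 0.7]
grip_width: 0.0853
finger_force: 0.0
```

carry_out(
  moves=[
    {"gripper": 1, "delta_pos": [0, 0, -0.06], "turn": 0},
    {"gripper": 1, "delta_pos": [0, 0, -0.12], "turn": 0},
    {"gripper": 1, "delta_pos": [0, 0, -0.18], "turn": 0},
    {"gripper": 1, "delta_pos": [0, 0, -0.22], "turn": 0},
    {"gripper": 1, "delta_pos": [0, 0, -0.22], "turn": 0},
  ],
)

```text
time: 15.2
ee_pos: [0.566, 0.021, 0.2204]
tcp_rot: [1.998, 2.419, 0.008]
ft_force: [0.2, -0.5, 0.2]
grip_width: 0.0855
finger_force: 0.0
```

carry_out(
  moves=[
    {"gripper": 1, "delta_pos": [0, 0, 0], "turn": 0},
    {"gripper": 1, "delta_pos": [0, 0, 0], "turn": 0},
    {"gripper": 1, "delta_pos": [0, 0, 0], "turn": 0},
  ],
)

```text
time: 15.5
ee_pos: [0.5631, 0.0212, 0.2158]
tcp_rot: [-1.999, -2.422, 0.003]
ft_force: [-0.8, -0.3, 1.0]
grip_width: 0.0854
finger_force: 0.0
```

```bash
python3 - <<'E'
from h import *
import pickle
s,_=snap('wrist','w6.png');pickle.dump(s,open('s6.pkl','wb'));snap('side','side6.png')
E
python3 st.py
```

```text
15.6 [0.5633 0.0212 0.2162] 0.0853242601045353 0.0 [ 0.39 -1.1  -0.64] tooly 10.91 [-2.0e-04 -1.5e-03 -1.0e+00] [-0.64  0.51  0.71  1.83 -0.41  0.95  0.44] [ 0. -0.  0. -0. -0. -0.  0.]
```

View pics/w6.png

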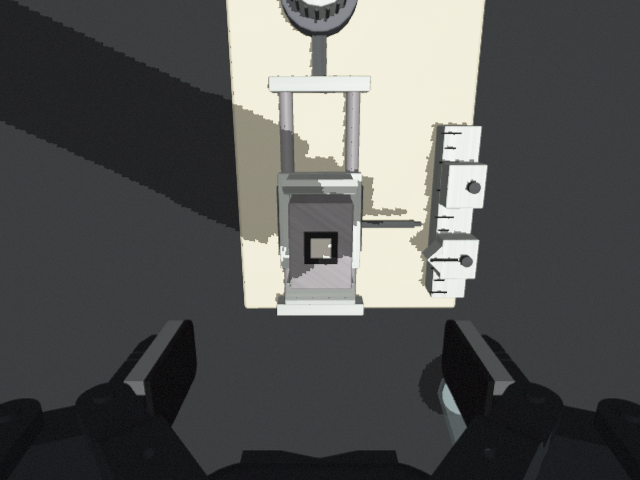

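The block is seated between the walls with its stopper at (320,247). The pointer tip is at about (420,224), the mark tip at about (428,261), and the knob at (320,10). Next I'll measure the knob from above.

carry_out(
  moves=[
    {"gripper": 1, "delta_pos": [0.06, 0, 0], "turn": 0},
    {"gripper": 1, "delta_pos": [0.13, 0, 0], "turn": 0},
    {"gripper": 1, "delta_pos": [0.19, 0, 0], "turn": 0},
    {"gripper": 1, "delta_pos": [0.24, 0, 0], "turn": 0},
    {"gripper": 1, "delta_pos": [0.24, 0, 0], "turn": 0},
  ],
)

```text
time: 16.1
ee_pos: [0.5351, 0.1682, 0.216]
tcp_rot: [-1.989, -2.428, -0.0]
ft_force: [-0.6, -0.0, -0.3]
grip_width: 0.0854
finger_force: 0.0
```

carry_out(
  moves=[
    {"gripper": 1, "delta_pos": [0, 0, 0], "turn": 0},
    {"gripper": 1, "delta_pos": [0, 0, 0], "turn": 0},
    {"gripper": 1, "delta_pos": [0, 0, 0], "turn": 0},
  ],
)

```text
time: 16.4
ee_pos: [0.5368, 0.161, 0.217]
tcp_rot: [2.003, 2.42, -0.001]
ft_force: [0.3, -0.6, 0.4]
grip_width: 0.0853
finger_force: 0.0
```

```bash
cat > m7.py <<'E'
from h import *
import pickle
s6=pickle.load(open('s6.pkl','rb'))
th=np.radians(10.9);f=lambda p:(np.array([[np.cos(th),np.sin(th)],[-np.sin(th),np.cos(th)]])@np.array(p[:2])).round(4)
p=ray('wrist',[[320.5,247]],.1,s6)[0];print('stopper',p.round(4),f(p))
q=ray('wrist',[[420.5,223.5],[428,261]],[.042,.045],s6);print('tip,mark',q.round(4),f(q[0]),f(q[1]))
s,_=snap('wrist','w7.png');pickle.dump(s,open('s7.pkl','wb'))
g=cv2.cvtColor(cv2.imread('pics/w7.png'),cv2.COLOR_BGR2GRAY)
h=cv2.HoughCircles(cv2.medianBlur(g,3),cv2.HOUGH_GRADIENT,1,20,param1=120,param2=18,minRadius=24,maxRadius=42)
c,T=W('wrist',s)
if h is not None:
    for x,y,r in h[0][:6]:
        a=ray('wrist',[[x,y],[x-r,y],[x+r,y]],.071,s);print((x,y,r),a[0].round(4),f(a[0]),'dia',np.linalg.norm(a[2]-a[1]).round(4))
print(s['ee_pos'],f(s['ee_pos']))
E
python3 m7.py
```

```text
stopper [0.5645 0.0214 0.1   ] [ 0.5584 -0.0857]
tip,mark [[0.6357 0.035  0.042 ]
 [0.6476 0.0092 0.045 ]] [ 0.6308 -0.0858] [ 0.6376 -0.1135]
(np.float32(317.5), np.float32(201.5), np.float32(33.6)) [0.5327 0.1819 0.071 ] [0.5575 0.0778] dia 0.0434
(np.float32(322.5), np.float32(422.5), np.float32(34.7)) [0.5684 0.0142 0.071 ] [ 0.5609 -0.0935] dia 0.0531
(np.float32(429.5), np.float32(411.5), np.float32(28.0)) [0.6462 0.0392 0.071 ] [ 0.642  -0.0837] dia 0.0425
[0.53683425 0.16102162 0.21699298] [0.5576 0.0566]
```

```bash
python3 - <<'E'
from h import *
import pickle
s=pickle.load(open('s7.pkl','rb'))
a=cv2.imread('pics/w7.png');h=cv2.cvtColor(a,cv2.COLOR_BGR2HSV)
th=np.radians(10.9);f=lambda p:(np.array([[np.cos(th),np.sin(th)],[-np.sin(th),np.cos(th)]])@np.array(p[:2])).round(4)
print(h[150:300:6,318,1].tolist());print(h[150:300:6,318,2].tolist())
m=((h[...,1]<12)&(h[...,2]>200)).astype(np.uint8);m[:140]=0;m[310:]=0;m[:,:250]=0;m[:,390:]=0
m=cv2.morphologyEx(m,cv2.MORPH_OPEN,np.ones((5,5)))
for c in cv2.findContours(m,cv2.RETR_EXTERNAL,cv2.CHAIN_APPROX_NONE)[0]:
    (x,y),r=cv2.minEnclosingCircle(c);
    if cv2.contourArea(c)<300: continue
    b=ray('wrist',[[x,y],[x-r,y],[x+r,y]],.071,s);print(cv2.boundingRect(c),cv2.contourArea(c),(x,y,r),b[0].round(4),f(b[0]),np.linalg.norm(b[2]-b[1]))
cv2.imwrite('pics/c7.png',cv2.resize(a[130:330,210:430],None,fx=3,fy=2.9))
E
```

```text
[21, 21, 20, 23, 16, 20, 0, 7, 11, 7, 9, 7, 7, 7, 7, 6, 11, 5, 5, 8, 8, 4, 14, 22, 22]
[243, 244, 243, 98, 145, 78, 50, 143, 142, 138, 139, 137, 138, 140, 140, 231, 96, 98, 97, 97, 101, 234, 230, 242, 241]
(274, 271, 88, 11) 810.0 (317.5517272949219, 276.0, 43.73512268066406) [0.5424 0.1313 0.071 ] [0.5574 0.0264] 0.05963422319019121
```

View pics/c7.png

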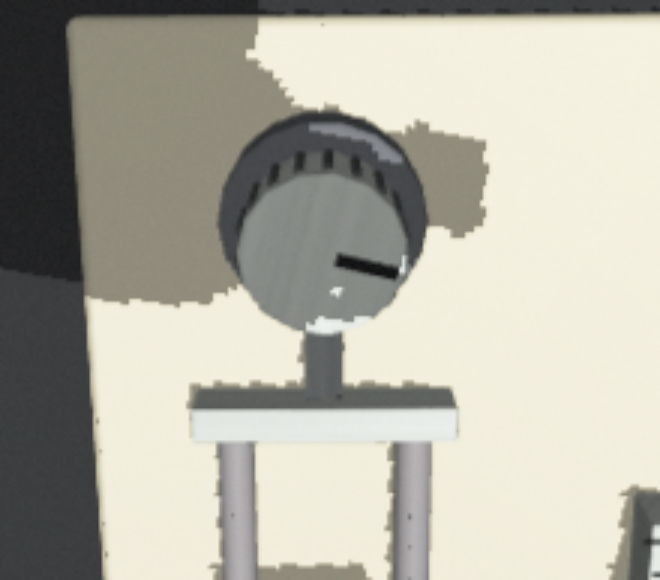

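The knob's top disc fills crop x 237–410 and y 172–335, so its centre is at px (317.8, 217.4). The shaft and crossbar lie towards the carriage, well below the disc.

```bash
python3 - <<'E'
from h import *
import pickle
s=pickle.load(open('s7.pkl','rb'))
b=ray('wrist',[[317.8,217.4],[289,217.4],[346.7,217.4]],.071,s);print(b[0],np.linalg.norm(b[2]-b[1]))
th=np.radians(10.9);print(np.array([[np.cos(th),np.sin(th)],[-np.sin(th),np.cos(th)]])@b[0][:2])
t=b[0].copy();t[2]=.059;print(plan(t))
E
python3 st.py
```

```text
[0.53488436 0.17154983 0.071     ] 0.03769792901790452
[0.55767365 0.06731065]
[0.0176 0.     0.2634]
16.45 [0.5368 0.1612 0.217 ] 0.08538570058665387 0.0 [-0.18 -0.14  0.33] tooly 10.79 [-4.e-04  0.e+00 -1.e+00] [-0.9   0.5   0.71  1.84 -0.4   0.94  0.17] [-0.   -0.   -0.01 -0.   -0.   -0.    0.  ]
```

carry_out(
  moves=[
    {"gripper": 1, "delta_pos": [0.0176, 0, 0.05], "turn": 0},
    {"gripper": 1, "delta_pos": [0.0176, 0, 0.12], "turn": 0},
    {"gripper": 1, "delta_pos": [0.0176, 0, 0.17], "turn": 0},
    {"gripper": 1, "delta_pos": [0.0176, 0, 0.17], "turn": 0},
    {"gripper": 1, "delta_pos": [0.0176, 0, 0.17], "turn": 0},
  ],
)

```text
time: 16.95
ee_pos: [0.535, 0.1721, 0.1156]
tcp_rot: [2.001, 2.421, -0.001]
ft_force: [0.9, 0.9, 1.2]
grip_width: 0.0853
finger_force: 0.0
```

```bash
python3 st.py .5349 .1715 .059
```

```text
16.95 [0.535  0.1721 0.1156] 0.0853313817777036 0.0 [0.92 0.94 1.19] tooly 10.84 [-6.e-04 -0.e+00 -1.e+00] [-0.83  0.65  0.6   1.9  -0.52  0.76  0.25] [-0.01 -0.03  0.02 -0.02  0.    0.   -0.  ]
[-0.0009 -0.0004  0.0943]
```

carry_out(
  moves=[
    {"gripper": 1, "delta_pos": [-0.001, 0, 0.05], "turn": 0},
    {"gripper": 1, "delta_pos": [-0.001, 0, 0.09], "turn": 0},
    {"gripper": 1, "delta_pos": [-0.001, 0, 0.094], "turn": 0},
    {"gripper": 1, "delta_pos": [-0.001, 0, 0.094], "turn": 0},
    {"gripper": 1, "delta_pos": [-0.001, 0, 0.094], "turn": 0},
  ],
)

```text
time: 17.45
ee_pos: [0.5362, 0.1726, 0.0606]
tcp_rot: [1.999, 2.421, 0.004]
ft_force: [-0.3, 0.4, 0.1]
grip_width: 0.0855
finger_force: 0.0
```

carry_out(
  moves=[
    {"gripper": 0, "delta_pos": [0, 0, 0], "turn": 0},
    {"gripper": 0, "delta_pos": [0, 0, 0], "turn": 0},
    {"gripper": 0, "delta_pos": [0, 0, 0], "turn": 0},
    {"gripper": 0, "delta_pos": [0, 0, 0], "turn": 0},
    {"gripper": 0, "delta_pos": [0, 0, 0], "turn": 0},
  ],
)

```text
time: 17.95
ee_pos: [0.5337, 0.1724, 0.0593]
tcp_rot: [-1.999, -2.421, 0.002]
ft_force: [-4.4, -0.6, 11.0]
grip_width: 0.0369
finger_force: 59.0
```

carry_out(
  moves=[
    {"gripper": 0, "delta_pos": [0, 0, 0], "turn": 0},
    {"gripper": 0, "delta_pos": [0, 0, 0], "turn": 0},
    {"gripper": 0, "delta_pos": [0, 0, 0], "turn": 0},
    {"gripper": 0, "delta_pos": [0, 0, 0], "turn": 0},
  ],
)

```text
time: 18.35
ee_pos: [0.5338, 0.1724, 0.0593]
tcp_rot: [-1.999, -2.421, 0.001]
ft_force: [-4.9, -0.0, 11.6]
grip_width: 0.0368
finger_force: 59.0
```

```bash
python3 st.py .5349 .1715 .059
```

```text
18.35 [0.5338 0.1724 0.0593] 0.0368364642154155 59.03826355934143 [-4.89 -0.05 11.6 ] tooly 10.92 [ 0.001  -0.0019 -1.    ] [-0.78  0.73  0.53  1.91 -0.59  0.66  0.3 ] [-0. -0.  0.  0. -0. -0. -0.]
[-0.0018  0.0015  0.0006]
```

carry_out(
  moves=[
    {"gripper": 0, "delta_pos": [0, 0, 0], "turn": 0.15},
    {"gripper": 0, "delta_pos": [0, 0, 0], "turn": 0.35},
    {"gripper": 0, "delta_pos": [0, 0, 0], "turn": 0.55},
    {"gripper": 0, "delta_pos": [0, 0, 0], "turn": 0.75},
    {"gripper": 0, "delta_pos": [0, 0, 0], "turn": 0.9},
  ],
)

```text
time: 18.85
ee_pos: [0.5341, 0.1724, 0.0593]
tcp_rot: [-2.492, -1.911, 0.001]
ft_force: [-4.4, -1.0, 9.7]
grip_width: 0.0365
finger_force: 59.0
```

```bash
python3 st.py .5349 .1715 .059; python3 - <<'E'
from h import *
snap('side','side8.png');snap('top','top8.png')
print(ctrl.read_state()['moment'])
# how far did the carriage go: stopper in side view, z=.100, searched near projection
th=np.radians(10.9)
for nm in('side','top'):
  for f in(nm+'6.png',nm+'8.png'):
    a=cv2.imread('pics/'+f)
    if a is None: continue
    x,y=proj(nm,[[.5665,.0115,.1]])[0].astype(int)
    h=cv2.cvtColor(a[y-25:y+25,x-25:x+25],cv2.COLOR_BGR2GRAY)
    m=(h<60).astype(np.uint8)
    for c in cv2.findContours(m,cv2.RETR_EXTERNAL,cv2.CHAIN_APPROX_NONE)[0]:
        if 25<cv2.contourArea(c)<400:
            q=np.array(cv2.minAreaRect(c)[0])+[x-25,y-25];P=ray(nm,[q],.1)[0]
            print(f,q,cv2.contourArea(c),P.round(4),'stage y',(-np.sin(th)*P[0]+np.cos(th)*P[1]).round(4))
E
```

```text
18.85 [0.5341 0.1724 0.0593] 0.03645452166715258 58.96296679973602 [-4.38 -0.98  9.68] tooly -15.04 [ 0.     -0.0016 -1.    ] [-0.86  0.77  0.64  1.91 -0.71  0.7  -0.05] [-0.12  0.07  0.18  0.01 -0.19  0.07 -0.57]
[-0.001   0.0017  0.0005]
[-5.19952347e-06  1.05583777e+00 -2.15048387e-01][ WARN:0@1.632] global loadsave.cpp:275 findDecoder imread_('pics/top6.png'): can't open/read file: check file path/integrity
```

carry_out(
  moves=[
    {"gripper": 0, "delta_pos": [0, 0, 0], "turn": 0.15},
    {"gripper": 0, "delta_pos": [0, 0, 0], "turn": 0.35},
    {"gripper": 0, "delta_pos": [0, 0, 0], "turn": 0.55},
    {"gripper": 0, "delta_pos": [0, 0, 0], "turn": 0.75},
    {"gripper": 0, "delta_pos": [0, 0, 0], "turn": 0.9},
  ],
)

```text
time: 19.45
ee_pos: [0.5344, 0.1722, 0.0593]
tcp_rot: [-2.856, -1.307, 0.001]
ft_force: [-3.5, -1.0, 8.8]
grip_width: 0.0364
finger_force: 59.3
```

carry_out(
  moves=[
    {"gripper": 0, "delta_pos": [0, 0, 0], "turn": 0.15},
    {"gripper": 0, "delta_pos": [0, 0, 0], "turn": 0.35},
    {"gripper": 0, "delta_pos": [0, 0, 0], "turn": 0.55},
    {"gripper": 0, "delta_pos": [0, 0, 0], "turn": 0.75},
    {"gripper": 0, "delta_pos": [0, 0, 0], "turn": 0.9},
  ],
)

```text
time: 19.95
ee_pos: [0.5346, 0.172, 0.0593]
tcp_rot: [3.076, 0.636, -0.001]
ft_force: [-2.6, -1.0, 7.8]
grip_width: 0.037
finger_force: 59.3
```

carry_out(
  moves=[
    {"gripper": 0, "delta_pos": [0, 0, 0], "turn": 0.15},
    {"gripper": 0, "delta_pos": [0, 0, 0], "turn": 0.35},
    {"gripper": 0, "delta_pos": [0, 0, 0], "turn": 0.55},
    {"gripper": 0, "delta_pos": [0, 0, 0], "turn": 0.8},
    {"gripper": 0, "delta_pos": [0, 0, 0], "turn": 0.8},
  ],
)

```text
time: 20.45
ee_pos: [0.5346, 0.1717, 0.0593]
tcp_rot: [3.141, 0.011, -0.0]
ft_force: [-4.3, -0.9, 8.7]
grip_width: 0.0365
finger_force: 59.6
```

```bash
python3 st.py; python3 - <<'E'
from h import *
import pickle
s,a=snap('wrist','w9.png');pickle.dump(s,open('s9.pkl','wb'));snap('side','side9.png');snap('top','top9.png')
print(proj('wrist',[[.63,.017,.042],[.6446,.0122,.045],[.57,.0,.1]],s),proj('top',[[.63,.017,.042]]),proj('side',[[.63,.017,.042]]))
E
```

```text
20.45 [0.5346 0.1717 0.0593] 0.036464945796403 59.579864144325256 [-4.32 -0.86  8.67] tooly -89.59 [-1.e-04  7.e-04 -1.e+00] [-1.03  0.92  0.93  1.92 -1.    0.86 -1.12] [ 0.01 -0.01 -0.01  0.    0.01 -0.01  0.08]
[[ 824.52991472   52.11266282]
 [ 871.03834463   -4.3242848 ]
 [1110.04677021  316.17788051]] [[295.73100759 214.92606099]] [[322.87674041 225.60850252]]
```

carry_out(
  moves=[
    {"gripper": 0.58, "delta_pos": [0, 0, 0], "turn": 0},
    {"gripper": 0.58, "delta_pos": [0, 0, 0], "turn": 0},
    {"gripper": 0.58, "delta_pos": [0, 0, 0], "turn": 0},
    {"gripper": 0.58, "delta_pos": [0, 0, 0], "turn": 0},
  ],
)

```text
time: 21.0
ee_pos: [0.5346, 0.1726, 0.0585]
tcp_rot: [-3.141, -0.018, 0.0]
ft_force: [0.2, -0.5, -0.1]
grip_width: 0.0495
finger_force: 0.0
```

carry_out(
  moves=[
    {"gripper": 0.58, "delta_pos": [0, 0, -0.04], "turn": 0},
    {"gripper": 0.58, "delta_pos": [0, 0, -0.11], "turn": 0},
    {"gripper": 0.58, "delta_pos": [0, 0, -0.18], "turn": 0},
    {"gripper": 0.58, "delta_pos": [0, 0, -0.235], "turn": -0.2},
    {"gripper": 0.58, "delta_pos": [0, 0, -0.235], "turn": -0.45},
  ],
)

```text
time: 21.5
ee_pos: [0.5372, 0.1724, 0.2037]
tcp_rot: [-3.118, -0.376, -0.011]
ft_force: [0.2, 0.2, 0.6]
grip_width: 0.0497
finger_force: 0.0
```

carry_out(
  moves=[
    {"gripper": 0.58, "delta_pos": [0, 0, 0], "turn": -0.25},
    {"gripper": 0.58, "delta_pos": [0, 0, 0], "turn": -0.5},
    {"gripper": 0.58, "delta_pos": [0, 0, 0], "turn": -0.75},
    {"gripper": 0.58, "delta_pos": [0, 0, 0], "turn": -1},
    {"gripper": 0.58, "delta_pos": [0, 0, 0], "turn": -1},
  ],
)

```text
time: 22.0
ee_pos: [0.5347, 0.1724, 0.1998]
tcp_rot: [-2.93, -1.132, -0.001]
ft_force: [-0.5, 0.1, -0.1]
grip_width: 0.0497
finger_force: 0.0
```

carry_out(
  moves=[
    {"gripper": 0.58, "delta_pos": [0, 0, 0], "turn": -0.25},
    {"gripper": 0.58, "delta_pos": [0, 0, 0], "turn": -0.5},
    {"gripper": 0.58, "delta_pos": [0, 0, 0], "turn": -0.75},
    {"gripper": 0.58, "delta_pos": [0, 0, 0], "turn": -1},
    {"gripper": 0.58, "delta_pos": [0, 0, 0], "turn": -1},
  ],
)

```text
time: 22.5
ee_pos: [0.5346, 0.1723, 0.1997]
tcp_rot: [-2.562, -1.817, -0.0]
ft_force: [0.3, -0.4, -0.1]
grip_width: 0.0497
finger_force: 0.0
```

carry_out(
  moves=[
    {"gripper": 0.58, "delta_pos": [0, 0, 0], "turn": -0.25},
    {"gripper": 0.58, "delta_pos": [0, 0, 0], "turn": -0.5},
    {"gripper": 0.58, "delta_pos": [0, 0, 0], "turn": -0.75},
    {"gripper": 0.58, "delta_pos": [0, 0, 0], "turn": -1},
    {"gripper": 0.58, "delta_pos": [0, 0, 0], "turn": -1},
  ],
)

```text
time: 23.0
ee_pos: [0.5346, 0.1723, 0.1995]
tcp_rot: [-2.035, -2.393, 0.0]
ft_force: [-0.6, -0.4, 0.6]
grip_width: 0.0498
finger_force: 0.0
```

```bash
python3 st.py .651 -.058 .2
```

```text
23.0 [0.5346 0.1723 0.1995] 0.049812939125453724 0.0 [-0.59 -0.38  0.64] tooly 9.25 [ 3.e-04 -3.e-04 -1.e+00] [-0.92  0.54  0.72  1.85 -0.44  0.92  0.16] [-0.01  0.01  0.02  0.   -0.02  0.   -0.09]
[-0.41    0.1297 -0.0009]
```

carry_out(
  moves=[
    {"gripper": 0.58, "delta_pos": [-0.06, 0.02, 0], "turn": 0},
    {"gripper": 0.58, "delta_pos": [-0.13, 0.04, 0], "turn": 0},
    {"gripper": 0.58, "delta_pos": [-0.2, 0.06, 0], "turn": 0},
    {"gripper": 0.58, "delta_pos": [-0.27, 0.085, 0], "turn": 0},
    {"gripper": 0.58, "delta_pos": [-0.34, 0.107, 0], "turn": 0},
  ],
)

```text
time: 23.5
ee_pos: [0.6323, -0.0196, 0.1994]
tcp_rot: [-2.039, -2.39, 0.0]
ft_force: [1.1, 0.2, 0.4]
grip_width: 0.0495
finger_force: 0.0
```

carry_out(
  moves=[
    {"gripper": 0.58, "delta_pos": [-0.07, 0.022, 0], "turn": 0},
    {"gripper": 0.58, "delta_pos": [-0.07, 0.022, 0], "turn": 0},
    {"gripper": 0.58, "delta_pos": [-0.07, 0.022, 0], "turn": 0},
    {"gripper": 0.58, "delta_pos": [-0.07, 0.022, 0], "turn": 0},
    {"gripper": 0.58, "delta_pos": [-0.07, 0.022, 0], "turn": 0},
  ],
)

```text
time: 24.0
ee_pos: [0.6513, -0.0554, 0.1993]
tcp_rot: [-2.029, -2.397, -0.001]
ft_force: [-0.3, -0.7, 0.2]
grip_width: 0.0498
finger_force: 0.0
```

```bash
python3 st.py; python3 - <<'E'
from h import *
import pickle
s,a=snap('wrist','w10.png');pickle.dump(s,open('s10.pkl','wb'))
x,y=proj('wrist',[[.6365,.0145,.042]],s)[0].astype(int);print(x,y)
x0,y0=x-130,max(y-90,0)
c=cv2.imread('pics/w10.png')[y0:y0+200,x0:x0+260]
print(x0,y0);cv2.imwrite('pics/c10.png',cv2.resize(c,None,fx=3,fy=3,interpolation=cv2.INTER_NEAREST))
E
```

```text
24.0 [ 0.6513 -0.0554  0.1993] 0.04975401036226296 0.0 [-0.31 -0.74  0.22] tooly 9.52 [ 1.e-03 -4.e-04 -1.e+00] [-0.43  0.69  0.68  1.6  -0.49  1.03  0.56] [ 0.   -0.    0.   -0.    0.01 -0.    0.01]
313 120
183 30
```

```bash
python3 - <<'E'
from h import *
h=cv2.cvtColor(cv2.imread('pics/w10.png'),cv2.COLOR_BGR2HSV);V=h[...,2].astype(int)
for x in range(250,380,5):
    col=V[70:190,x]<115; r=[];st=None
    for i,b in enumerate(np.append(col,False)):
        if b and st is None: st=i
        if not b and st is not None: r.append((st+70,i+69));st=None
    print(x,r)
E
```

```text
250 [(73, 90), (120, 125), (179, 189)]
255 [(85, 175), (178, 189)]
260 [(120, 127), (140, 160)]
265 [(120, 127)]
270 [(120, 126)]
275 [(120, 126)]
280 [(120, 126)]
285 [(119, 126)]
290 [(119, 126)]
295 [(119, 126)]
300 [(119, 125)]
305 [(119, 125)]
310 [(119, 124)]
315 [(121, 123)]
320 []
325 []
330 [(126, 129)]
335 [(125, 128)]
340 [(82, 82), (103, 109), (126, 128), (144, 148), (156, 156), (159, 159), (172, 178)]
345 [(81, 82), (98, 99), (126, 128), (161, 161), (176, 176)]
350 [(81, 82), (98, 99), (125, 128), (160, 161), (175, 176)]
355 [(82, 82), (126, 127), (176, 176)]
360 []
365 [(121, 132)]
370 [(121, 132)]
375 [(125, 127)]
```

```bash
cat > align.py <<'E'
from h import *
import pickle,sys
s=pickle.load(open(sys.argv[1],'rb'));v=[float(x) for x in sys.argv[2:6]]
a=np.radians(10.8);f=lambda p:(np.array([[np.cos(a),np.sin(a)],[-np.sin(a),np.cos(a)]])@p[:2])
t=ray('wrist',[v[:2]],.042,s)[0]
for z in(.042,.048,.052,.057):
    m=ray('wrist',[v[2:]],z,s)[0];print(z,'tip->mark stage',((f(m)-f(t))*1e3).round(2))
q=ray('wrist',[[260,123.5],[310,122]],.042,s);d=q[1]-q[0];print('pointer yaw',np.degrees(np.arctan2(d[1],d[0])))
q=ray('wrist',[[330,127.5],[352,126.6]],.05,s);d=q[1]-q[0];print('line yaw',np.degrees(np.arctan2(d[1],d[0])))
print('cam',f(W('wrist',s)[1][:3,3]),f(t))
E
python3 align.py s10.pkl 316 122 330 127.4
```

```text
0.042 tip->mark stage [ 8.88 -3.51]
0.048 tip->mark stage [ 8.73 -3.37]
0.052 tip->mark stage [ 8.63 -3.27]
0.057 tip->mark stage [ 8.51 -3.15]
pointer yaw 11.188874109370765
line yaw 11.79745823172078
cam [ 0.63167789 -0.10253991] [ 0.62981988 -0.10576478]
```

The pointer tip is at px (316,122) and the mark's dark line at row 127.4. That puts the mark 3.3 mm further to -y, so I need about 0.275 rad more clockwise.

carry_out(
  moves=[
    {"gripper": 0.8, "delta_pos": [0.07, -0.022, 0], "turn": 0},
    {"gripper": 0.8, "delta_pos": [0.14, -0.044, 0], "turn": 0},
    {"gripper": 0.8, "delta_pos": [0.21, -0.066, 0], "turn": 0},
    {"gripper": 0.8, "delta_pos": [0.28, -0.088, 0], "turn": 0},
    {"gripper": 0.8, "delta_pos": [0.35, -0.11, 0], "turn": 0},
  ],
)

```text
time: 24.55
ee_pos: [0.5504, 0.1413, 0.1998]
tcp_rot: [-2.029, -2.398, -0.001]
ft_force: [0.5, -0.1, -0.0]
grip_width: 0.0681
finger_force: 0.0
```

carry_out(
  moves=[
    {"gripper": 0.8, "delta_pos": [0.056, -0.019, 0], "turn": 0},
    {"gripper": 0.8, "delta_pos": [0.056, -0.019, 0.06], "turn": 0},
    {"gripper": 0.8, "delta_pos": [0.056, -0.019, 0.13], "turn": 0},
    {"gripper": 0.8, "delta_pos": [0.056, -0.019, 0.13], "turn": 0},
    {"gripper": 0.8, "delta_pos": [0.056, -0.019, 0.13], "turn": 0},
  ],
)

```text
time: 25.05
ee_pos: [0.5349, 0.1701, 0.1221]
tcp_rot: [-2.03, -2.397, 0.001]
ft_force: [0.5, -0.7, 1.2]
grip_width: 0.0685
finger_force: 0.0
```

```bash
python3 st.py .5345 .172 .059
```

```text
25.05 [0.5349 0.1701 0.1221] 0.06845632115275448 0.0 [ 0.47 -0.71  1.18] tooly 9.46 [-4.e-04 -8.e-04 -1.e+00] [-0.85  0.65  0.64  1.9  -0.54  0.77  0.25] [ 0.   -0.03  0.03 -0.03  0.   -0.    0.  ]
[0.0033 0.     0.1052]
```

carry_out(
  moves=[
    {"gripper": 0.8, "delta_pos": [0.003, 0, 0.05], "turn": 0},
    {"gripper": 0.8, "delta_pos": [0.003, 0, 0.09], "turn": 0},
    {"gripper": 0.8, "delta_pos": [0.003, 0, 0.105], "turn": 0},
    {"gripper": 0.8, "delta_pos": [0.003, 0, 0.105], "turn": 0},
    {"gripper": 0.8, "delta_pos": [0.003, 0, 0.105], "turn": 0},
  ],
)

```text
time: 25.55
ee_pos: [0.5361, 0.1719, 0.0603]
tcp_rot: [2.03, 2.396, 0.003]
ft_force: [0.0, -0.0, -0.3]
grip_width: 0.0682
finger_force: 0.0
```

carry_out(
  moves=[
    {"gripper": 0, "delta_pos": [0, 0, 0], "turn": 0},
    {"gripper": 0, "delta_pos": [0, 0, 0], "turn": 0},
    {"gripper": 0, "delta_pos": [0, 0, 0], "turn": 0},
    {"gripper": 0, "delta_pos": [0, 0, 0], "turn": 0},
    {"gripper": 0, "delta_pos": [0, 0, 0], "turn": 0},
  ],
)

```text
time: 26.05
ee_pos: [0.5339, 0.1718, 0.0597]
tcp_rot: [-2.029, -2.396, 0.001]
ft_force: [-5.9, -0.8, 12.7]
grip_width: 0.0365
finger_force: 58.8
```

carry_out(
  moves=[
    {"gripper": 0, "delta_pos": [0, 0, 0], "turn": 0},
    {"gripper": 0, "delta_pos": [0, 0, 0], "turn": 0},
    {"gripper": 0, "delta_pos": [0, 0, 0], "turn": 0},
  ],
)

```text
time: 26.35
ee_pos: [0.5339, 0.1718, 0.0598]
tcp_rot: [-2.029, -2.396, 0.001]
ft_force: [-6.2, -1.0, 11.6]
grip_width: 0.0366
finger_force: 58.8
```

```bash
python3 st.py
```

```text
26.35 [0.5339 0.1718 0.0598] 0.03660276605925225 58.8276207447052 [-6.17 -0.98 11.6 ] tooly 9.48 [ 0.0012 -0.0017 -1.    ] [-0.8   0.74  0.55  1.91 -0.62  0.67  0.3 ] [-0. -0.  0. -0. -0. -0. -0.]
```

carry_out(
  moves=[
    {"gripper": 0, "delta_pos": [0, 0, 0], "turn": 0.15},
    {"gripper": 0, "delta_pos": [0, 0, 0], "turn": 0.35},
    {"gripper": 0, "delta_pos": [0, 0, 0], "turn": 0.55},
    {"gripper": 0, "delta_pos": [0, 0, 0], "turn": 0.55},
    {"gripper": 0, "delta_pos": [0, 0, 0], "turn": 0.55},
  ],
)

```text
time: 26.85
ee_pos: [0.534, 0.1718, 0.0597]
tcp_rot: [-2.339, -2.094, 0.001]
ft_force: [-6.2, -0.4, 11.1]
grip_width: 0.0364
finger_force: 59.2
```

carry_out(
  moves=[
    {"gripper": 0, "delta_pos": [0, 0, 0], "turn": 0},
    {"gripper": 0, "delta_pos": [0, 0, 0], "turn": 0},
    {"gripper": 0, "delta_pos": [0, 0, 0], "turn": 0},
  ],
)

```text
time: 27.15
ee_pos: [0.534, 0.1718, 0.0598]
tcp_rot: [-2.339, -2.094, 0.001]
ft_force: [-6.4, -0.5, 11.5]
grip_width: 0.0368
finger_force: 59.2
```

```bash
python3 st.py
```

```text
27.15 [0.534  0.1718 0.0598] 0.03680775482929954 59.1885244846344 [-6.35 -0.5  11.51] tooly -6.32 [ 0.001  -0.0018 -1.    ] [-0.84  0.76  0.62  1.91 -0.69  0.69  0.09] [ 0.  0.  0. -0. -0.  0.  0.]
```

carry_out(
  moves=[
    {"gripper": 0.7, "delta_pos": [0, 0, 0], "turn": 0},
    {"gripper": 0.7, "delta_pos": [0, 0, 0], "turn": 0},
    {"gripper": 0.7, "delta_pos": [0, 0, 0], "turn": 0},
    {"gripper": 0.7, "delta_pos": [0, 0, 0], "turn": 0},
  ],
)

```text
time: 27.55
ee_pos: [0.5349, 0.1719, 0.0586]
tcp_rot: [2.339, 2.097, 0.0]
ft_force: [-0.6, 0.9, 0.1]
grip_width: 0.06
finger_force: 0.0
```

carry_out(
  moves=[
    {"gripper": 0.7, "delta_pos": [0, 0, -0.04], "turn": 0},
    {"gripper": 0.7, "delta_pos": [0, 0, -0.11], "turn": 0},
    {"gripper": 0.7, "delta_pos": [0, 0, -0.18], "turn": 0},
    {"gripper": 0.7, "delta_pos": [0, 0, -0.235], "turn": -0.25},
    {"gripper": 0.7, "delta_pos": [0, 0, -0.235], "turn": -0.55},
  ],
)

```text
time: 28.05
ee_pos: [0.5377, 0.1721, 0.204]
tcp_rot: [2.022, 2.399, 0.01]
ft_force: [1.3, 0.2, -0.4]
grip_width: 0.0601
finger_force: 0.0
```

carry_out(
  moves=[
    {"gripper": 0.7, "delta_pos": [0, 0, 0], "turn": 0},
    {"gripper": 0.7, "delta_pos": [-0.07, 0.022, 0], "turn": 0},
    {"gripper": 0.7, "delta_pos": [-0.14, 0.044, 0], "turn": 0},
    {"gripper": 0.7, "delta_pos": [-0.21, 0.066, 0], "turn": 0},
    {"gripper": 0.7, "delta_pos": [-0.28, 0.088, 0], "turn": 0},
  ],
)

```text
time: 28.55
ee_pos: [0.6144, 0.0135, 0.1984]
tcp_rot: [-2.034, -2.392, 0.002]
ft_force: [0.9, -0.3, -0.2]
grip_width: 0.0599
finger_force: 0.0
```

carry_out(
  moves=[
    {"gripper": 0.7, "delta_pos": [-0.065, 0.02, 0], "turn": 0},
    {"gripper": 0.7, "delta_pos": [-0.13, 0.042, 0], "turn": 0},
    {"gripper": 0.7, "delta_pos": [-0.13, 0.042, 0], "turn": 0},
    {"gripper": 0.7, "delta_pos": [-0.13, 0.042, 0], "turn": 0},
    {"gripper": 0.7, "delta_pos": [-0.13, 0.042, 0], "turn": 0},
  ],
)

```text
time: 29.05
ee_pos: [0.6516, -0.0562, 0.1985]
tcp_rot: [-2.029, -2.395, 0.001]
ft_force: [1.3, 0.6, 0.5]
grip_width: 0.0598
finger_force: 0.0
```

```bash
python3 st.py; python3 - <<'E'
from h import *
import pickle
s,a=snap('wrist','w11.png');pickle.dump(s,open('s11.pkl','wb'))
h=cv2.cvtColor(cv2.imread('pics/w11.png'),cv2.COLOR_BGR2HSV);V=h[...,2].astype(int)
X,Y=proj('wrist',[[.637,.013,.044]],s)[0].astype(int);print(X,Y)
for x in range(X-50,X+50,4):
    col=V[Y-40:Y+40,x]<115; r=[];st=None
    for i,b in enumerate(np.append(col,False)):
        if b and st is None: st=i
        if not b and st is not None: r.append((st+Y-40,i+Y-41));st=None
    print(x,r)
E
```

```text
29.05 [ 0.6516 -0.0562  0.1985] 0.059757401629032425 0.0 [1.31 0.61 0.47] tooly 9.46 [ 0.0015 -0.0017 -1.    ] [-0.44  0.7   0.7   1.6  -0.5   1.03  0.57] [-0.02 -0.01 -0.   -0.    0.   -0.    0.01]
313 122
263 [(np.int64(124), np.int64(131))]
267 [(np.int64(124), np.int64(131))]
271 [(np.int64(124), np.int64(131))]
275 [(np.int64(124), np.int64(131))]
279 [(np.int64(123), np.int64(130))]
283 [(np.int64(124), np.int64(130))]
287 [(np.int64(123), np.int64(130))]
291 [(np.int64(123), np.int64(130))]
295 [(np.int64(123), np.int64(130))]
299 [(np.int64(123), np.int64(130))]
303 [(np.int64(123), np.int64(129))]
307 [(np.int64(123), np.int64(129))]
311 [(np.int64(124), np.int64(128))]
315 [(np.int64(125), np.int64(127))]
319 []
323 []
327 []
331 [(np.int64(125), np.int64(127))]
335 [(np.int64(124), np.int64(127))]
339 [(np.int64(88), np.int64(93)), (np.int64(95), np.int64(109)), (np.int64(125), np.int64(126)), (np.int64(142), np.int64(161))]
343 [(np.int64(97), np.int64(97)), (np.int64(125), np.int64(126)), (np.int64(160), np.int64(160))]
347 [(np.int64(96), np.int64(97)), (np.int64(124), np.int64(126)), (np.int64(159), np.int64(160))]
351 [(np.int64(96), np.int64(97)), (np.int64(124), np.int64(126)), (np.int64(159), np.int64(160))]
355 [(np.int64(124), np.int64(126))]
359 [(np.int64(124), np.int64(126))]
```

```bash
python3 align.py s11.pkl 316.5 126.2 331 126.0; python3 - <<'E'
from h import *
import pickle
s=pickle.load(open('s11.pkl','rb'))
# block: stopper expected at cradle = tip - 73mm along stage x
a=np.radians(10.9);t=ray('wrist',[[316.5,126.2]],.042,s)[0];c=t[:2]-.073*np.array([np.cos(a),np.sin(a)]);print('carriage',c)
X,Y=proj('wrist',[[*c,.1]],s)[0].astype(int);g=cv2.cvtColor(cv2.imread('pics/w11.png'),cv2.COLOR_BGR2GRAY)[max(Y-35,0):Y+35,X-35:X+35]
for q in cv2.findContours((g<45).astype(np.uint8),cv2.RETR_EXTERNAL,cv2.CHAIN_APPROX_NONE)[0]:
    if cv2.contourArea(q)>150:
        r=cv2.minAreaRect(q);p=np.array(r[0])+[X-35,max(Y-35,0)];print(r,'block',ray('wrist',[p],.1,s)[0].round(4))
E
```

```text
0.042 tip->mark stage [ 9.25 -0.09]
0.048 tip->mark stage [9.09 0.03]
0.052 tip->mark stage [8.99 0.12]
0.057 tip->mark stage [8.86 0.22]
pointer yaw 11.134270035735062
line yaw 11.74383920842799
cam [ 0.63202    -0.10348853] [ 0.6300609  -0.10914681]
carriage [ 0.56766988 -0.00295585]
((38.0, 35.5), (39.0, 42.0), 90.0) block [ 0.5691 -0.0028  0.1   ]
```

The pointer is within about 0.2 mm of the mark. The block is 1.5 mm from the cradle centre at seated height, and the arm is clear of everything.

```bash
python3 -c "
from workcell import ctrl
print(ctrl.sign_off())"
```

```text
the job is handed in; nothing more can be done
None
```

I handed the job in: by my last measurement the cell block is seated in the cradle (about 1.5 mm off centre), the pointer is within about 0.2 mm of the mark, and the gripper is clear of everything; the sign-off returned no verdict.

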